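Latch an LED driver into the spring-contact test jig

ROBOT

A 6-joint arm with a two-finger parallel gripper is mounted at the origin on a cart in front of the work surface, level with it; the furniture and walls round the work are solid. World frame = base frame: x ahead of the robot, y to its left, z up, the work surface at z = 0. Lengths are in mm, angles in degrees, forces in N, time in s.
With the tool pointing down it reaches from about 300 to 850 mm from the base axis. Payload 4.2 kg.
Tool frame: the origin (TCP) lies midway between the tips of the shut fingers; the grasp point (between the pads) lies 19 mm behind it (env.tcp_to_grasp is the distance from the TCP to the grasp point, in mm); z points along the fingers, x is the direction in which the jaws open and shut, and the axes are right-handed (so a half turn about z gives the same grasp; the last joint's range is limited). The gripper opens to 91 mm and grips with 3 to 60 N. Pads are 32 mm wide; open, the fingers measure 118 mm over their backs; the gripper's body (76 mm by 178 mm) begins 60 mm behind the grasp point.
Start: joints at [-71.391, 18.312, 89.639, -0, 72.044, -1.146], TCP at [194.359, -541.173, 213.976] pointing down, gripper open.
Joint ranges: [-177.97, 177.97], [-48.28, 115.42], [12.27, 149.76], [-77.06, 257.06], [2.81, 150.46], [-146.56, 146.56]. Speed limits (degrees/s): [147.25, 147.25, 180, 180, 180, 180].

INTERFACE

Orientations are given as [roll, pitch, yaw] about the fixed x, y, z axes, in that order (R = Rz(yaw) Ry(pitch) Rx(roll)).
In Python, from workcell import env gives the robot as it stands.
- The arm moves only by the tool drive_tool, never from a script. Its argument "motion" is a list of rows, each a list of 2 entries, a list of its own where there are three numbers: the shift along the world's x, y, z in m, then the turn, a rotation vector about the world's x, y, z in rad. In form: [[[dx, dy, dz], [wx, wy, wz]], ...]. A call has exactly 10 rows; each row shifts and turns the commanded pose from where the row before left it; what a row does not reach is not made up. A row lasts 1/12 s, in which the tool goes at most 41.7 mm and 7.16 degrees, less where a joint would pass 70% of its speed; a pose out of reach is approached as far as the arm can. A call is refused whole if a number of a shift passes 0.0417 or a number of a turn 0.125, either way. A call with a gripper value outside its range is refused whole. "claw" is the opening, from 0 (shut) to 1 (fully open), set as the call begins (left out, the last holds). The fingers move at their own pace and stop on an object; "force" is the grip in N (left out, the last holds). Time passes only in rows, so rows that do not move let the fingers close, or fill a call up. It gives the time, the measured TCP pose, the force and the opening at its end, in the units of the state.
- env.state(): the state, without advancing time (a new reading comes with each control period).
- env.grab_frame(name): name is "scene" or "top"; returns the picture (420x560x3 uint8, red, green, blue); there is no depth.
- env.camera_params(name): a dict with "fov_y" (degrees; the focal length in pixels is half the picture's height over the tangent of half this angle, whatever the lens; pixels are square), "cx", "cy" (the principal point, pixels), "pose" (4x4, takes a point from camera to world coordinates). Camera axes: x right, y down, z forward; pixel columns grow to the right and rows downward; lengths in mm; the calibration is good to about 2 mm. A picture is of the moment at which its call begins. camera_params takes no time and is no camera call.
- env.job_done(): hands the job in, once; it reports no verdict.
The state is a dict: "time_s": time; "qpos": joint angles; "qvel": joint speeds; "effort": joint torques, N m; "ee_pos": TCP position; "ee_rot": TCP orientation; "force": force on the tool from outside, world axes, zero at the start; "torque": the same for the moment, N m; "gripper_width": finger opening in mm.
Only numpy, scipy, OpenCV 4.12 (cv2) and the standard library are available. Lean on these libraries where they do the work, as an engineer would, in place of code of your own. Each camera call takes 0.05 s, during which the arm holds its last target.

TASK

Put the white LED driver into the test jig for its test: lay it flat across the open front of the jig's bed, then push it in under the red catch, so that its edge lifts the catch, and on against the two sprung contact pins until the catch has dropped behind it. Let go, so that the catch alone holds it pressed against the contacts. Push gently, by feel, only as hard as the catch needs to drop; do not ram the contacts, and leave the pliers and side cutter where they are.

Things in the scene. Friction and masses are not known exactly. Their poses are not given: they have to be found in the camera images.
- jig: Test jig fixed on the desk: aluminium bed plate 230 x 150 x 12 mm. Origin on its underside, 95 mm behind the open front edge; bed top at local z = 12 mm. Local +x = the way a driver is pushed in, z up. The driver lies with its length along local y between low black guides (9 mm high, inner faces at local y = +-62 mm, from the front edge to local x = +20 mm).
- entry (a point): Point over the front of the bed, 62 mm before the jig's origin: a driver laid flat with its centre here lies between the guides, clear of the hooks for every setting of the head. The grey head behind (it carries pins and red catch) was clamped by hand anywhere within +-15 mm along the bed; this offset h is NOT measured: find it by feel (or sight).
- catch_nominal (a point): Fixed point on the bed's centre line, 5 mm past the jig's origin, at the height of the hooks' lowest edge (12 mm over the bed; driver 26 mm high). The hooks' inner faces, which hold the driver's rear face, are h (-15..+15 mm, unknown) past it. The 70 g catch drops when that rear face is about 2 mm past the hooks.
- hooks_nominal (a point): Fixed point on the centre line where, for h = 0, the hooks' 37 degree ramps begin, 30 mm over the bed. The two hooks (12 mm wide) are at y = +-47 mm, on red arms that arch over the driver's ends (top 37 mm over the bed, 57 when lifted) to a hinge 70 mm past the hooks' faces. The driver's front edge on the ramps lifts the catch; this takes about 1 to 2 N.
- pins_nominal (a point): Fixed point midway between the two brass pin tips for h = 0 (really h further): tips 11 mm thick at y = +-34 mm, 50 mm long, free gap of 55 mm between for a finger. One spring bears both: 3 N at first touch + 1 N per mm. The catch drops at about 6 mm (8 to 10 N); they bottom hard at 11 mm (14 N). Push 11 to 12 N, never over 18 N.
- spring_nominal (a point): Fixed point at the front face of the grey head's housing for h = 0 (really h further); housing 34 mm high over the bed, 112 mm wide, 26 mm deep. When the driver is let go the spring sets it back 2 to 5 mm against the hooks and holds it there with about 7 N (so open the fingers 12 mm or more on each side before lifting them away); if the catch has not dropped, the spring pushes it out again.
- rail: Steel rails fixed on the rear of the jig's bed, on which the grey head with contacts and catch is clamped. Origin above the jig's origin, on the bed's surface; axes as the jig's. It does not tell where the head is.
- catch (a joint): Hinge angle of the red catch, rad: 0 = hanging down (as at the start, and again once it has dropped behind the driver), about 0.2 while its hooks ride on the driver's top, at most 0.6.
- driver_mid (a point): Centre (half-way up) of the white LED driver, a loose box 118 mm long (its y), 40 mm wide (its x), 26 mm high (its z), about 0.09 to 0.18 kg, lying flat; thin leads stick out about 40 mm at both ends. Either long side may go first. Grasp it across the 40 mm width at its middle.
- pliers_mid (a point): Red pliers lying on the desk, 173 x 60 x 16 mm: centre. Leave alone.
- cutter_mid (a point): Blue side cutter lying on the desk, 141 x 49 x 13 mm: centre. Leave alone.

How it is judged (in metres and radians):
On the way:
1. the driver lies flat across the front of the bed, between the guides, not yet under the catch's hooks (x of driver_mid in the frame of jig between -0.085 and -0.036 m and y of driver_mid in the frame of jig between -0.006 and 0.006 m and z of driver_mid in the frame of jig below 0.03 m and angle between the y axis of driver and the y axis of jig, either way round below 0.15 rad), for 0.1 s.
At the end, for the whole second after the job is handed in: The driver lies flat (0.1 rad), square to the jig (0.08 rad) and centred (8 mm) on the bed, at rest and let go, its centre 5 to 46 mm past the jig's origin, and the catch hangs down behind it (angle under 0.04 rad), holding it against the contacts (value of joint catch below 0.04 rad and x of driver_mid in the frame of jig between 0.005 and 0.046 m and y of driver_mid in the frame of jig between -0.008 and 0.008 m and z of driver_mid in the frame of jig between 0.02 and 0.03 m and angle between driver's own z axis and vertical below 0.1 rad and angle between the y axis of driver and the y axis of jig, either way round below 0.08 rad and linear speed of driver below 0.01 m/s); the robot touches nothing.
It fails at once if contacts forced: the driver is pressed against contacts and catch with more than 18 N (contact force between driver and rail above 18 N).
It fails at once if the driver is rammed down on the bed with more than 60 N (contact force between driver and jig above 60 N).
It fails at once if pliers or side cutter moved by more than 30 mm (distance of any of pliers_mid, cutter_mid from where it was at the start of the episode above 0.03 m).
It also fails if it takes over 66 s, if anything falls off the work surface, if the arm or the gripper's body presses on something with over 40 N, if the wrist force passes 120 N, or if a joint passes its speed limit or range.

## Working session

There is one attempt and no reset: what is moved stays moved. The work goes in short steps, Python scripts to look and compute and a tool call to move; the robot and the scene stay as the last step left them, time stands still between calls to the robot, and variables do not carry over. Pictures are saved under pics/ and viewed, and the job is handed in when it is done.

Besides the shell and the picture viewer there is one more tool, called in YAML: its name, and indented under it one key for each argument. drive_tool: Moves the arm, as the interface text tells. Its arguments: {"type":"object","properties":{"motion":{"type":"array","items":{"type":"array"}},"claw":{"type":"number"},"force":{"type":"number"}},"required":["motion"]}

```bash
ls; mkdir -p pics; python3 - <<'E'
from workcell import env
import cv2
print(env.state())
for n in ("scene","top"):
    f=env.grab_frame(n); cv2.imwrite(f"pics/{n}0.png",f[:,:,::-1]); 
    p=env.camera_params(n);print(n,p)
E
```

```text
pics
{'time_s': 0.0, 'qpos': array([-7.13909983e+01,  1.83498386e+01,  8.97081849e+01, -1.56309646e-03,
        7.20439003e+01, -1.14711470e+00]), 'qvel': array([ 0.03815492, -0.00397051,  0.04183087, -0.05571243,  0.00223025,
       -0.07748028]), 'effort': array([ 1.29330943e-03, -4.12457943e+01, -2.31977087e+01,  7.28720916e-02,
        4.57716035e-02, -1.66451227e-04]), 'ee_pos': array([ 194.17370818, -540.66514269,  213.12630639]), 'ee_rot': array([-1.79999445e+02,  1.01933206e-01, -7.02433999e+01]), 'force': array([-0.81082755, -0.10679286, -0.26143831]), 'torque': array([-0.02828114,  0.0042299 , -0.01925361]), 'gripper_width': 91.3166909102335}
scene {'fov_y': 45.835306320778685, 'cx': 276.1116230544838, 'cy': 206.24961537207773, 'pose': array([[-8.42235041e-01, -3.02392232e-01,  4.46317234e-01,
        -3.08986472e+01],
       [-5.38929913e-01,  4.50832803e-01, -7.11550654e-01,
         8.93587297e+02],
       [ 1.39529406e-02, -8.39826602e-01, -5.42675404e-01,
         8.15414257e+02],
       [ 0.00000000e+00,  0.00000000e+00,  0.00000000e+00,
         1.00000000e+00]])}
top {'fov_y': 54.89562034626789, 'cx': 281.21527027280473, 'cy': 207.07342651448647, 'pose': array([[-2.27544760e-03, -9.99855849e-01,  1.68256972e-02,
         5.37770589e+02],
       [-9.99541960e-01,  2.78185239e-03,  3.01352162e-02,
        -1.12935659e+02],
       [-3.01776788e-02, -1.67494192e-02, -9.99404205e-01,
         1.14342701e+03],
       [ 0.00000000e+00,  0.00000000e+00,  0.00000000e+00,
         1.00000000e+00]])}
```

View pics/scene0.png

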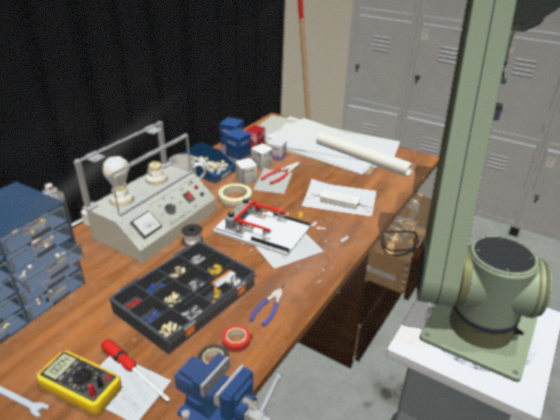

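View pics/top0.png

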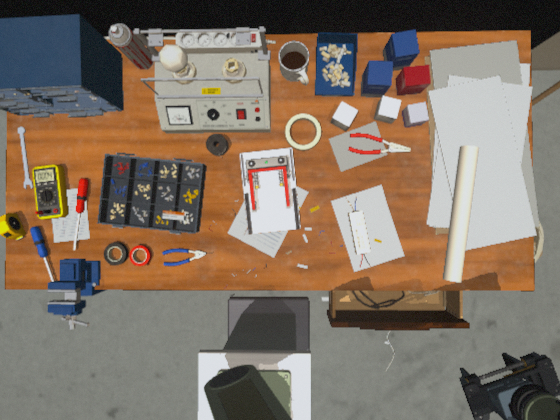

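The top view shows the jig at about (270,190), the driver at (360,231), the pliers at (375,145) and the cutter at (184,257). I'll enlarge these areas.

```bash
python3 - <<'E'
import cv2
f=cv2.imread("pics/top0.png")
cv2.imwrite("pics/top_jig.png",cv2.resize(f[140:245,220:320],None,fx=5.7,fy=5.7,interpolation=cv2.INTER_CUBIC))
cv2.imwrite("pics/top_drv.png",cv2.resize(f[190:280,325:405],None,fx=6.5,fy=6.5,interpolation=cv2.INTER_CUBIC))
f=cv2.imread("pics/scene0.png")
cv2.imwrite("pics/sc_jig.png",cv2.resize(f[165:270,205:385],None,fx=4.4,fy=4.4,interpolation=cv2.INTER_CUBIC))
E
```

```text
(no output)
```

View pics/top_jig.png

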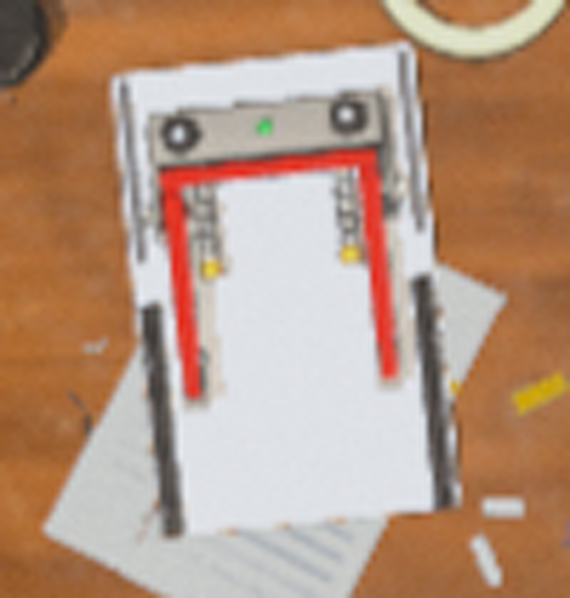

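View pics/top_drv.png

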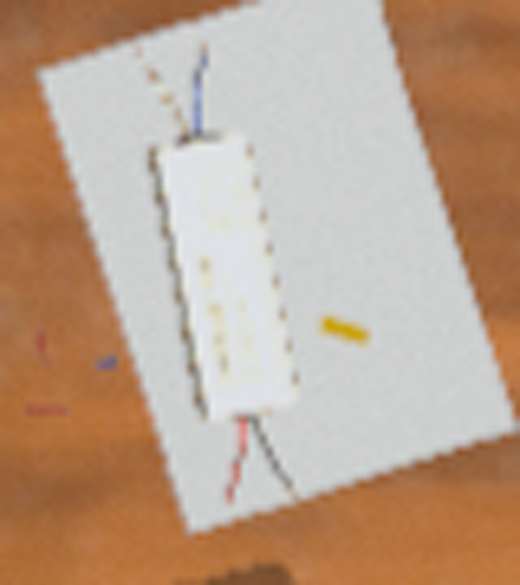

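View pics/sc_jig.png

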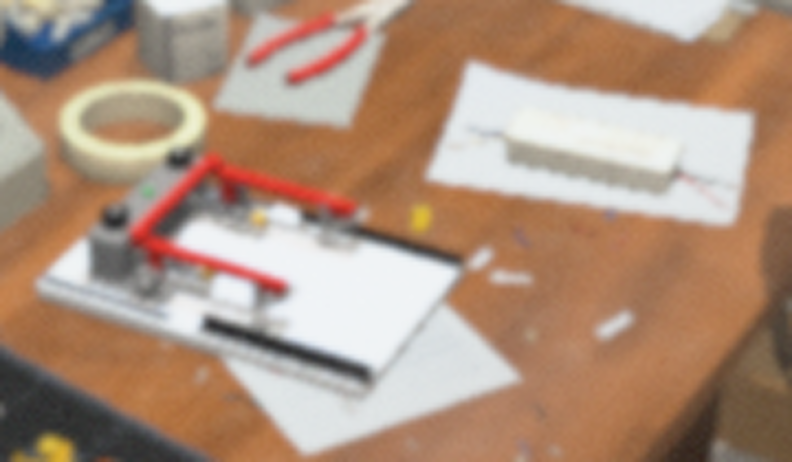

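```bash
cat > h.py <<'E'
import numpy as np
from workcell import env
def ray(n,uv,z):
    p=env.camera_params(n); f=210/np.tan(np.radians(p["fov_y"]/2)); T=p["pose"]
    d=T[:3,:3]@np.array([(uv[0]-p["cx"])/f,(uv[1]-p["cy"])/f,1]); o=T[:3,3]
    return o+d*(z-o[2])/d[2]
def crop(u,v,x0,y0,s): return (x0+(u+.5)/s-.5, y0+(v+.5)/s-.5)
def fit2d(L,W):
    L=np.array(L,float);W=np.array(W,float); lc=L.mean(0);wc=W.mean(0)
    a=L-lc;b=W-wc
    th=np.arctan2((a[:,0]*b[:,1]-a[:,1]*b[:,0]).sum(),(a*b).sum())
    R=np.array([[np.cos(th),-np.sin(th)],[np.sin(th),np.cos(th)]])
    t=wc-R@lc
    return th,t,(L@R.T+t)-W
E
python3 - <<'E'
from h import *
np.set_printoptions(precision=1,suppress=True)
pt=lambda u,v,z: ray("top",crop(u,v,220,140,5.7),z)[:2]
W=[pt(113,77,12),pt(412,43,12),pt(460,508,12),pt(165,537,12)]
# local: x fwd, y left
L=[(135,75),(135,-75),(-95,-75),(-95,75)]
th,t,r=fit2d(L,W);print("jig",np.degrees(th),t,r)
R=np.array([[np.cos(th),-np.sin(th)],[np.sin(th),np.cos(th)]])
loc=lambda w:R.T@(w-t)
print("guide ends",loc(pt(150,305,21)),loc(pt(423,277,21)))
for z in (20,25,30): print("pins",z,loc(pt(210,268,z)),loc(pt(348,255,z)))
print("house back",loc(pt(150,113,46)),loc(pt(375,92,46)))
print("house front",loc(pt(155,170,46)),loc(pt(378,150,46)))
print("arm tip",loc(pt(195,400,49)),loc(pt(391,380,49)),loc(pt(160,180,49)))
print("entry",t+R@[-62,0])
pd=lambda u,v,z: ray("top",crop(u,v,325,190,6.5),z)[:2]
W=[pd(160,148,26),pd(248,135,26),pd(297,402,26),pd(208,418,26)]
L=[(20,59),(20,-59),(-20,-59),(-20,59)]
print(np.linalg.norm(W[0]-W[1]),np.linalg.norm(W[1]-W[2]))
L=[(59,20),(59,-20),(-59,-20),(-59,20)]
th,t,r=fit2d(L,W);print("drv long axis",np.degrees(th),t,r)
E
```

```text
jig 5.996194357763961 [583.2 -49.5] [[ 0.5  0.7]
 [ 0.4 -0.9]
 [ 0.3 -2. ]
 [-1.2  2.2]]
guide ends [19.8 67. ] [ 18.9 -67.1]
pins 20 [34.7 36. ] [ 33.7 -31.8]
pins 25 [34.3 35.6] [ 33.3 -32. ]
pins 30 [33.9 35.1] [ 32.9 -32.1]
house back [109.7  54.6] [107.7 -53.6]
house front [82.2 55. ] [ 80. -52.]
arm tip [-29.3  47.3] [-29.9 -46.5] [76.9 52.9]
entry [521.5 -55.9]
37.45782640907017 114.4394385783817
drv long axis 9.826249847981408 [ 487.6 -294.7] [[ 0.7  1.4]
 [ 2.2 -1. ]
 [-1.4 -1.2]
 [-1.5  0.8]]
```

drive_tool:
  motion:
    - [[0.0146,0.0123,0],[0,0,-0.0087]]
    - [[0.0146,0.0123,0],[0,0,-0.0087]]
    - [[0.0146,0.0123,0],[0,0,-0.0087]]
    - [[0.0146,0.0123,0],[0,0,-0.0087]]
    - [[0.0146,0.0123,0],[0,0,-0.0087]]
    - [[0.0146,0.0123,0],[0,0,-0.0087]]
    - [[0.0146,0.0123,0],[0,0,-0.0087]]
    - [[0.0146,0.0123,0],[0,0,-0.0087]]
    - [[0.0146,0.0123,0],[0,0,-0.0087]]
    - [[0.0146,0.0123,0],[0,0,-0.0087]]
  claw: 1

```text
time_s: 0.93
ee_pos: [340.8, -417.3, 213.6]
ee_rot: [180.0, 0.0, -75.3]
force: [0.3, 0.1, 0.2]
gripper_width: 91.2
```

drive_tool:
  motion:
    - [[0.0146,0.0123,-0.01],[0,0,-0.0087]]
    - [[0.0146,0.0123,-0.01],[0,0,-0.0087]]
    - [[0.0146,0.0123,-0.01],[0,0,-0.0087]]
    - [[0.0146,0.0123,-0.01],[0,0,-0.0087]]
    - [[0.0146,0.0123,-0.01],[0,0,-0.0087]]
    - [[0.0146,0.0123,-0.01],[0,0,-0.0087]]
    - [[0.0146,0.0123,-0.01],[0,0,-0.0087]]
    - [[0.0146,0.0123,-0.01],[0,0,-0.0087]]
    - [[0.0146,0.0123,-0.01],[0,0,-0.0087]]
    - [[0.0146,0.0123,-0.01],[0,0,-0.0087]]

```text
time_s: 1.77
ee_pos: [486.7, -294.3, 113.1]
ee_rot: [180.0, 0.0, -80.2]
force: [-0.7, -0.2, 0.4]
gripper_width: 91.0
```

drive_tool:
  motion:
    - [[0.0,0.0,-0.01],[0,0,0]]
    - [[0,0,-0.01],[0,0,0]]
    - [[0,0,-0.01],[0,0,0]]
    - [[0,0,-0.01],[0,0,0]]
    - [[0,0,-0.01],[0,0,0]]
    - [[0,0,0],[0,0,0]]
    - [[0,0,0],[0,0,0]]
    - [[0,0,0],[0,0,0]]
    - [[0,0,0],[0,0,0]]
    - [[0,0,0],[0,0,0]]

```text
time_s: 2.6
ee_pos: [486.7, -295.5, 64.6]
ee_rot: [-179.9, -0.1, -80.2]
force: [0.2, 0.8, 0.6]
gripper_width: 90.9
```

```bash
python3 - <<'E'
from workcell import env
import cv2
s=env.state();print(s["ee_pos"],s["ee_rot"],s["qpos"])
f=env.grab_frame("top")[:,:,::-1]
cv2.imwrite("pics/t1.png",cv2.resize(f[190:280,320:400],None,fx=6.5,fy=6.5,interpolation=cv2.INTER_CUBIC))
f=env.grab_frame("scene")[:,:,::-1]
cv2.imwrite("pics/s1.png",cv2.resize(f[120:260,270:420],None,fx=4.2,fy=4.2,interpolation=cv2.INTER_CUBIC))
E
```

```text
[ 486.69776091 -295.49893808   64.62212974] [-1.79941067e+02 -5.79863302e-02 -8.02221283e+01] [-3.24193786e+01  2.54086699e+01  1.02223240e+02 -4.26524048e-03
  5.22854821e+01  4.78053267e+01]
```

View pics/s1.png

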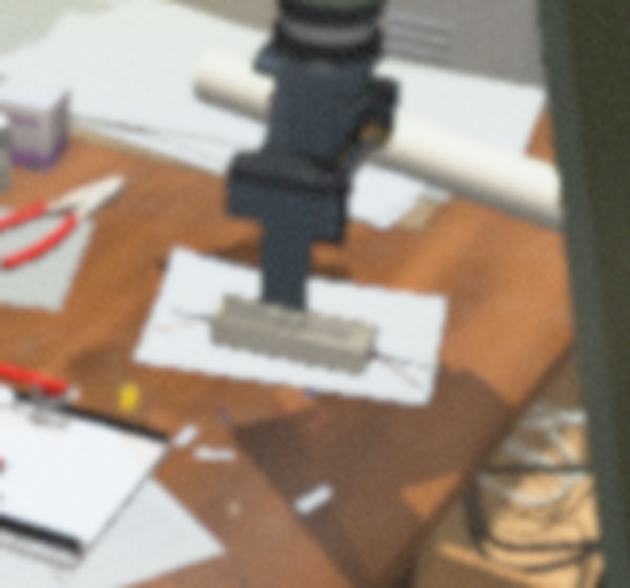

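View pics/t1.png

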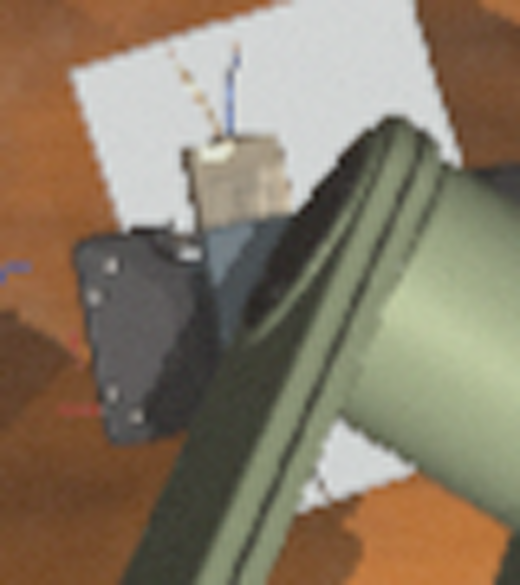

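The gripper is centred over the driver and lined up with it. Next I lower it, then close.

drive_tool:
  motion:
    - [[0.0005,0.0005,-0.01],[0,0,0]]
    - [[0,0,-0.01],[0,0,0]]
    - [[0,0,-0.01],[0,0,0]]
    - [[0,0,-0.01],[0,0,0]]
    - [[0,0,-0.008],[0,0,0]]
    - [[0,0,-0.005],[0,0,0]]
    - [[0,0,-0.003],[0,0,0]]
    - [[0,0,-0.002],[0,0,0]]
    - [[0,0,-0.001],[0,0,0]]
    - [[0,0,0],[0,0,0]]

```text
time_s: 3.53
ee_pos: [487.0, -294.8, 5.0]
ee_rot: [-180.0, -0.0, -80.2]
force: [-0.6, 0.3, -0.4]
gripper_width: 91.1
```

drive_tool:
  motion:
    - [[0,0,0],[0,0,0]]
    - [[0,0,0],[0,0,0]]
    - [[0,0,0],[0,0,0]]
    - [[0,0,0],[0,0,0]]
    - [[0,0,0],[0,0,0]]
    - [[0,0,0],[0,0,0]]
    - [[0,0,0],[0,0,0]]
    - [[0,0,0],[0,0,0]]
    - [[0,0,0],[0,0,0]]
    - [[0,0,0],[0,0,0]]
  claw: 0.3
  force: 20

```text
time_s: 4.37
ee_pos: [486.9, -294.7, 5.0]
ee_rot: [-180.0, -0.0, -80.2]
force: [0.1, 0.4, -0.4]
gripper_width: 39.9
```

drive_tool:
  motion:
    - [[0,0,0.003],[0,0,0]]
    - [[0,0,0.006],[0,0,0]]
    - [[0,0,0.01],[0,0,0]]
    - [[0,0,0.01],[0,0,0]]
    - [[0,0,0.01],[0,0,0]]
    - [[0,0,0.01],[0,0,0]]
    - [[0,0,0.01],[0,0,0]]
    - [[0,0,0.008],[0,0,0]]
    - [[0,0,0.005],[0,0,0]]
    - [[0,0,0.003],[0,0,0]]

```text
time_s: 5.2
ee_pos: [487.2, -294.9, 81.0]
ee_rot: [-179.9, -0.1, -80.2]
force: [0.5, -0.3, -1.6]
gripper_width: 40.2
```

drive_tool:
  motion:
    - [[0.0017,0.006,0],[0,0,0.04]]
    - [[0.0017,0.012,0],[0,0,0.0752]]
    - [[0.0017,0.012,0],[0,0,0.0752]]
    - [[0.0017,0.012,0],[0,0,0.0752]]
    - [[0.0017,0.012,0],[0,0,0.0752]]
    - [[0.0017,0.012,0],[0,0,0.0752]]
    - [[0.0017,0.012,0],[0,0,0.0752]]
    - [[0.0017,0.012,0],[0,0,0.0752]]
    - [[0.0017,0.012,0],[0,0,0.0752]]
    - [[0.0017,0.012,0],[0,0,0.0752]]

```text
time_s: 6.03
ee_pos: [503.6, -180.0, 79.7]
ee_rot: [180.0, 0.0, -38.9]
force: [-0.6, -1.0, -1.9]
gripper_width: 39.7
```

drive_tool:
  motion:
    - [[0.002,0.012,0],[0,0,0.0752]]
    - [[0.002,0.012,0],[0,0,0.0752]]
    - [[0.002,0.012,0],[0,0,0.0752]]
    - [[0.002,0.012,0],[0,0,0.0752]]
    - [[0.002,0.012,0],[0,0,0.0752]]
    - [[0.002,0.012,0],[0,0,0.0752]]
    - [[0.002,0.012,0],[0,0,0.0752]]
    - [[0.002,0.012,0],[0,0,0.0752]]
    - [[0.0016,0.0123,0],[0,0,0.0752]]
    - [[0,0.0065,0],[0,0,0.0352]]

```text
time_s: 6.87
ee_pos: [521.4, -64.7, 79.7]
ee_rot: [-180.0, 0.0, 1.8]
force: [1.1, 0.0, -1.1]
gripper_width: 39.9
```

drive_tool:
  motion:
    - [[0,0,0],[0,0,0]]
    - [[0,0,0],[0,0,0]]
    - [[0,0,0],[0,0,0]]
    - [[0,0,0],[0,0,0]]
    - [[0,0,0],[0,0,0]]
    - [[0,0,0],[0,0,0]]
    - [[0,0,0],[0,0,0]]
    - [[0,0,0],[0,0,0]]
    - [[0,0,0],[0,0,0]]
    - [[0,0,0],[0,0,0]]

```text
time_s: 7.7
ee_pos: [521.5, -65.9, 80.0]
ee_rot: [-180.0, -0.0, 1.6]
force: [0.7, -0.8, -0.0]
gripper_width: 40.0
```

```bash
python3 - <<'E'
from workcell import env
import cv2
s=env.state();print(s["ee_pos"],s["ee_rot"],s["qpos"],s["force"])
f=env.grab_frame("top")[:,:,::-1]
cv2.imwrite("pics/t2.png",cv2.resize(f[140:245,220:320],None,fx=5.7,fy=5.7,interpolation=cv2.INTER_CUBIC))
f=env.grab_frame("scene")[:,:,::-1]
cv2.imwrite("pics/s2.png",cv2.resize(f[125:270,205:385],None,fx=4.1,fy=4.1,interpolation=cv2.INTER_CUBIC))
E
```

```text
[521.45162813 -65.91474327  79.97695772] [-1.79999010e+02 -4.71821161e-03  1.64047358e+00] [-8.45920091e+00  2.10604389e+01  1.07002034e+02  2.28843384e-03
  5.19330558e+01 -1.01010855e+01] [ 0.70955146 -0.75015604 -0.03340256]
```

View pics/s2.png

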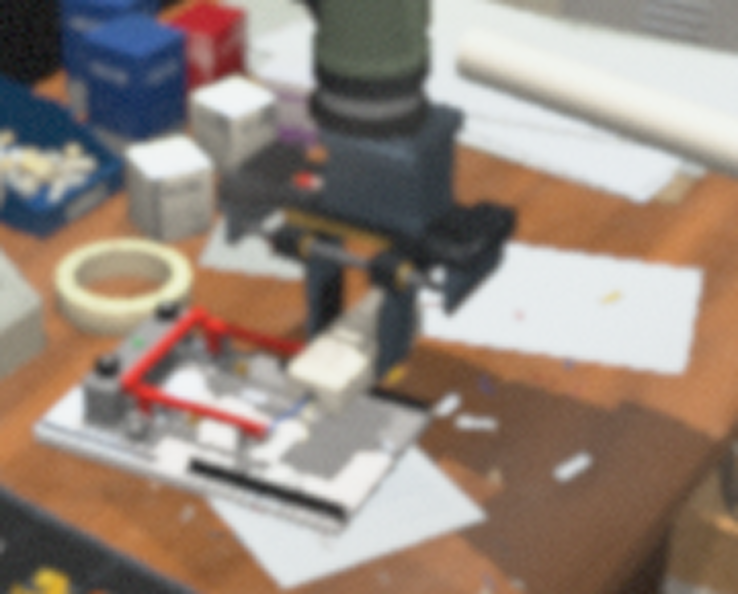

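View pics/t2.png

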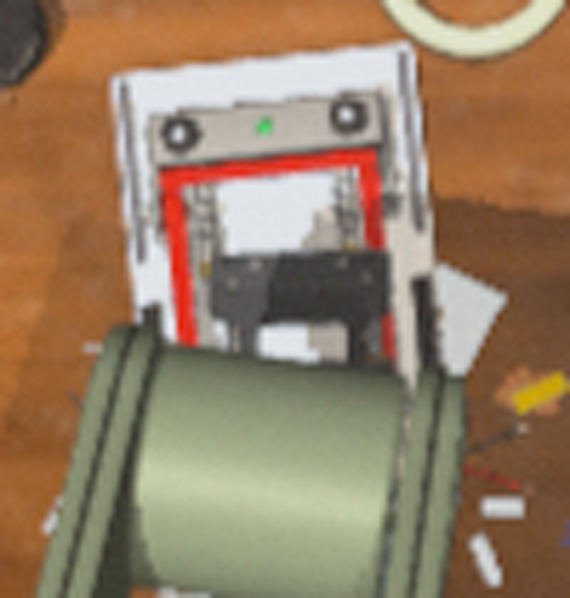

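drive_tool:
  motion:
    - [[0,0.002,0],[0,0,0.0152]]
    - [[0,0.002,0],[0,0,0.0152]]
    - [[0,0.002,0],[0,0,0.0152]]
    - [[0,0.002,0],[0,0,0.0152]]
    - [[0,0.002,0],[0,0,0.0152]]
    - [[0,0,-0.01],[0,0,0]]
    - [[0,0,-0.01],[0,0,0]]
    - [[0,0,-0.01],[0,0,0]]
    - [[0,0,-0.01],[0,0,0]]
    - [[0,0,0],[0,0,0]]

```text
time_s: 8.63
ee_pos: [519.5, -55.7, 37.2]
ee_rot: [-179.9, 0.3, 6.0]
force: [0.1, -0.7, -2.4]
gripper_width: 40.1
```

drive_tool:
  motion:
    - [[0,0,0],[0,0,0]]
    - [[0,0,0],[0,0,0]]
    - [[0,0,0],[0,0,0]]
    - [[0,0,-0.005],[0,0,0]]
    - [[0,0,-0.005],[0,0,0]]
    - [[0,0,0],[0,0,0]]
    - [[0,0,0],[0,0,0]]
    - [[0,0,0],[0,0,0]]
    - [[0,0,0],[0,0,0]]
    - [[0,0,0],[0,0,0]]

```text
time_s: 9.47
ee_pos: [521.6, -55.9, 30.1]
ee_rot: [180.0, -0.0, 6.0]
force: [-0.1, 0.3, -0.6]
gripper_width: 40.0
```

```bash
python3 - <<'E'
from workcell import env
import cv2
from h import *
s=env.state();print(s["ee_pos"],s["ee_rot"],s["force"])
f=env.grab_frame("scene")[:,:,::-1]
cv2.imwrite("pics/s3.png",cv2.resize(f[165:265,215:335],None,fx=5.9,fy=5.9,interpolation=cv2.INTER_CUBIC))
f=env.grab_frame("top")[:,:,::-1]
cv2.imwrite("pics/t3.png",cv2.resize(f[140:245,220:320],None,fx=5.7,fy=5.7,interpolation=cv2.INTER_CUBIC))
E
```

```text
[521.58346984 -55.86755348  30.12338887] [ 1.79996099e+02 -2.37168975e-02  6.00592079e+00] [-0.12709077  0.3411328  -0.55051818]
```

View pics/s3.png

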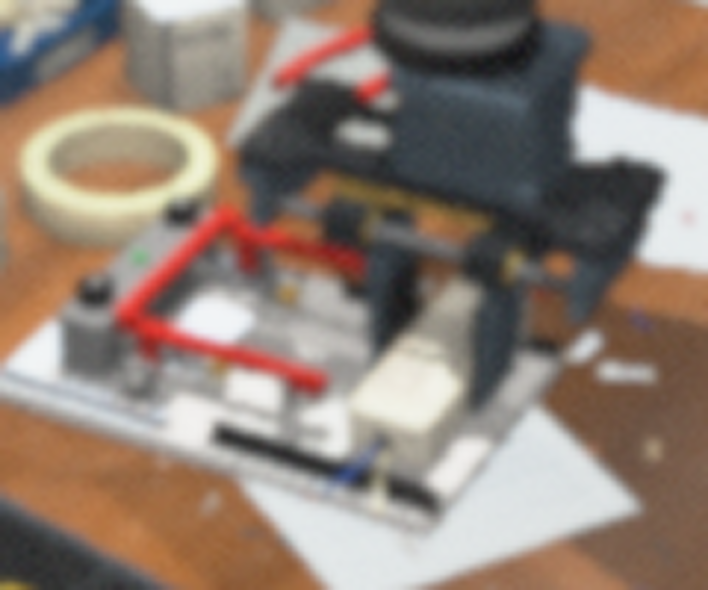

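View pics/t3.png

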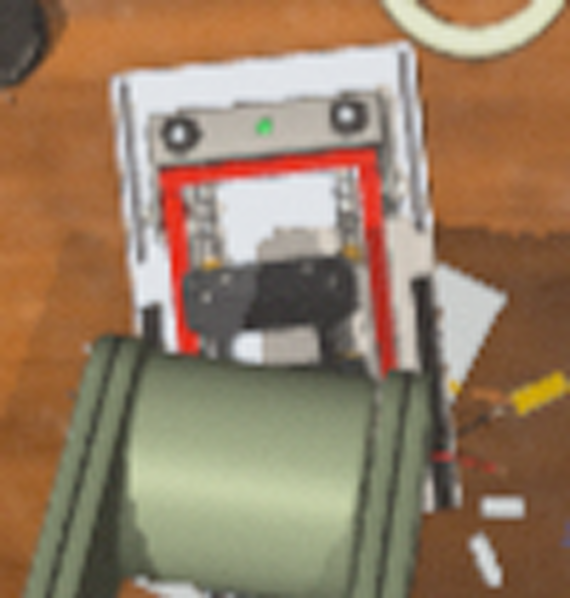

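```bash
python3 - <<'E'
from h import *
np.set_printoptions(precision=1,suppress=True)
th=np.radians(6.0);t=np.array([583.2,-49.5]);R=np.array([[np.cos(th),-np.sin(th)],[np.sin(th),np.cos(th)]])
q=lambda u,v,z:R.T@(ray("scene",crop(u,v,215,165,5.9),z)[:2]-t)
print("driver top end",q(352,403,51),q(440,425,51))
print("guide top inner end front",q(442,497,21),"guide rear",q(218,425,21))
print("bed front corner",q(428,525,12))
print("armtip",q(325,383,49))
print("bed rear-left corner?",q(0,378,12), "knob/house topfront",q(112,318,46))
E
```

```text
driver top end [-44.9  56.8] [-86.6  53.5]
guide top inner end front [-93.6  64.2] guide rear [19.8 63.3]
bed front corner [-92.   74.6]
armtip [-26.1  46.3]
bed rear-left corner? [134.7  67.8] knob/house topfront [87.3 42.5]
```

drive_tool:
  motion:
    - [[0,0.0005,-0.002],[0,0,0]]
    - [[0,0.0005,-0.002],[0,0,0]]
    - [[0,0,-0.002],[0,0,0]]
    - [[0,0,-0.002],[0,0,0]]
    - [[0,0,-0.002],[0,0,0]]
    - [[0,0,-0.001],[0,0,0]]
    - [[0,0,-0.001],[0,0,0]]
    - [[0,0,0],[0,0,0]]
    - [[0,0,0],[0,0,0]]
    - [[0,0,0],[0,0,0]]

```text
time_s: 10.4
ee_pos: [521.8, -55.3, 20.6]
ee_rot: [179.9, -0.1, 6.0]
force: [-6.2, -1.5, 21.9]
gripper_width: 39.6
```

drive_tool:
  motion:
    - [[0,0,-0.0005],[0,0,0]]
    - [[0,0,-0.0005],[0,0,0]]
    - [[0,0,0],[0,0,0]]
    - [[0,0,0],[0,0,0]]
    - [[0,0,0],[0,0,0]]
    - [[0,0,0],[0,0,0]]
    - [[0,0,0],[0,0,0]]
    - [[0,0,0],[0,0,0]]
    - [[0,0,0],[0,0,0]]
    - [[0,0,0],[0,0,0]]

```text
time_s: 11.23
ee_pos: [521.8, -55.3, 20.2]
ee_rot: [179.9, -0.1, 6.0]
force: [-7.2, -1.8, 26.8]
gripper_width: 39.9
```

```bash
python3 - <<'E'
from workcell import env
import cv2
s=env.state();print(s["torque"])
f=env.grab_frame("scene")[:,:,::-1]
cv2.imwrite("pics/s4.png",cv2.resize(f[185:265,235:335],None,fx=7,fy=7,interpolation=cv2.INTER_CUBIC))
E
```

```text
[-0.26733001  1.29720174  0.00489026]
```

View pics/s4.png

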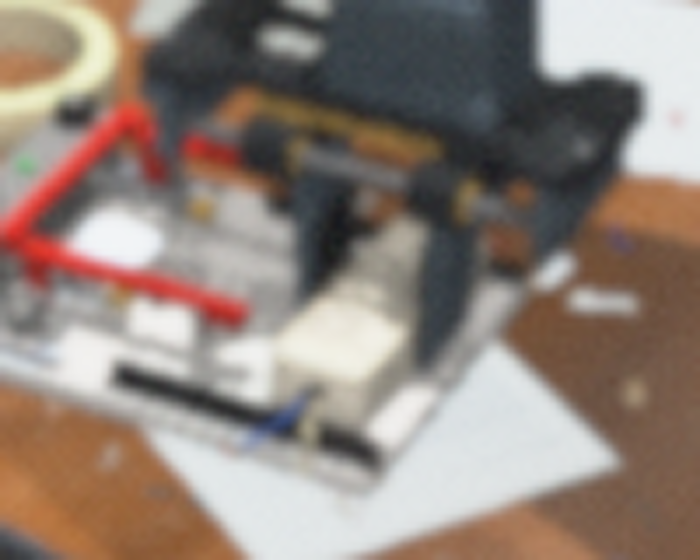

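drive_tool:
  motion:
    - [[0,0,0.001],[0,0,0]]
    - [[0,0,0.001],[0,0,0]]
    - [[0,0,0.001],[0,0,0]]
    - [[0,0,0],[0,0,0]]
    - [[0,0,0],[0,0,0]]
    - [[0,0,0],[0,0,0]]
    - [[0,0,0],[0,0,0]]
    - [[0,0,0],[0,0,0]]
    - [[0,0,0],[0,0,0]]
    - [[0,0,0],[0,0,0]]

```text
time_s: 12.12
ee_pos: [521.8, -54.9, 20.4]
ee_rot: [180.0, -0.0, 6.0]
force: [-2.2, -1.4, 7.0]
gripper_width: 40.2
```

drive_tool:
  motion:
    - [[0,0,0],[0,0,0]]
    - [[0,0,0],[0,0,0]]
    - [[0,0,0],[0,0,0]]
    - [[0,0,0],[0,0,0]]
    - [[0,0,0],[0,0,0]]
    - [[0,0,0],[0,0,0]]
    - [[0,0,0],[0,0,0]]
    - [[0,0,0],[0,0,0]]
    - [[0,0,0],[0,0,0]]
    - [[0,0,0],[0,0,0]]
  claw: 0.6

```text
time_s: 12.95
ee_pos: [521.5, -54.9, 20.0]
ee_rot: [180.0, -0.0, 6.0]
force: [-0.7, 0.1, -0.3]
gripper_width: 54.7
```

```bash
python3 - <<'E'
from workcell import env
import cv2
s=env.state();print(s["torque"],s["force"],s["ee_pos"])
f=env.grab_frame("scene")[:,:,::-1]
cv2.imwrite("pics/s5.png",cv2.resize(f[185:265,235:335],None,fx=7,fy=7,interpolation=cv2.INTER_CUBIC))
E
```

```text
[-0.02365554 -0.05432428 -0.0430456 ] [-0.65195313  0.05040201 -0.3358882 ] [521.45997065 -54.87256525  19.99256793]
```

View pics/s5.png

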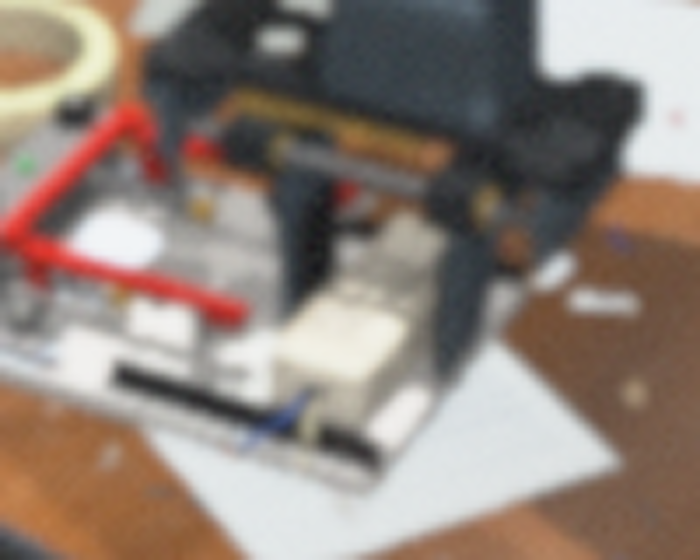

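drive_tool:
  motion:
    - [[0,0,-0.001],[0,0,0]]
    - [[0,0,-0.001],[0,0,0]]
    - [[0,0,-0.001],[0,0,0]]
    - [[0,0,-0.001],[0,0,0]]
    - [[0,0,0],[0,0,0]]
    - [[0,0,0],[0,0,0]]
    - [[0,0,0],[0,0,0]]
    - [[0,0,0],[0,0,0]]
    - [[0,0,0],[0,0,0]]
    - [[0,0,0],[0,0,0]]

```text
time_s: 13.83
ee_pos: [521.5, -54.9, 16.0]
ee_rot: [180.0, -0.0, 6.0]
force: [0.3, -0.4, -0.5]
gripper_width: 54.9
```

drive_tool:
  motion:
    - [[0,0,0],[0,0,0]]
    - [[0,0,0],[0,0,0]]
    - [[0,0,0],[0,0,0]]
    - [[0,0,0],[0,0,0]]
    - [[0,0,0],[0,0,0]]
    - [[0,0,0],[0,0,0]]
    - [[0,0,0],[0,0,0]]
    - [[0,0,0],[0,0,0]]
    - [[0,0,0],[0,0,0]]
    - [[0,0,0],[0,0,0]]
  claw: 0.3
  force: 10

```text
time_s: 14.67
ee_pos: [521.5, -54.9, 16.0]
ee_rot: [180.0, -0.0, 6.0]
force: [-0.1, 0.4, 0.3]
gripper_width: 39.8
```

drive_tool:
  motion:
    - [[0,0,0],[0,0,0]]
    - [[0,0,0],[0,0,0]]
    - [[0,0,0],[0,0,0]]
    - [[0,0,0.001],[0,0,0]]
    - [[0,0,0.001],[0,0,0]]
    - [[0,0,0],[0,0,0]]
    - [[0,0,0],[0,0,0]]
    - [[0,0,0],[0,0,0]]
    - [[0,0,0],[0,0,0]]
    - [[0,0,0],[0,0,0]]
  claw: 0.5

```text
time_s: 15.5
ee_pos: [521.5, -54.9, 18.0]
ee_rot: [-180.0, -0.0, 6.0]
force: [-0.2, 0.1, 0.1]
gripper_width: 45.8
```

drive_tool:
  motion:
    - [[0,0,0],[0,0,0]]
    - [[0,0,0],[0,0,0]]
    - [[0,0,0],[0,0,0]]
    - [[0,0,0],[0,0,0]]
    - [[0,0,0],[0,0,0]]
    - [[0,0,0],[0,0,0]]
    - [[0,0,0],[0,0,0]]
    - [[0,0,0],[0,0,0]]
    - [[0,0,0],[0,0,0]]
    - [[0,0,0],[0,0,0]]
  claw: 0.3
  force: 25

```text
time_s: 16.33
ee_pos: [521.4, -54.8, 17.9]
ee_rot: [-180.0, -0.0, 6.0]
force: [-0.1, 1.1, 0.2]
gripper_width: 40.0
```

drive_tool:
  motion:
    - [[0.001,0.0001,0],[0,0,0]]
    - [[0.002,0.0002,0],[0,0,0]]
    - [[0.002,0.0002,0],[0,0,0]]
    - [[0.002,0.0002,0],[0,0,0]]
    - [[0.002,0.0002,0],[0,0,0]]
    - [[0.002,0.0002,0],[0,0,0]]
    - [[0.002,0.0002,0],[0,0,0]]
    - [[0.002,0.0002,0],[0,0,0]]
    - [[0.002,0.0002,0],[0,0,0]]
    - [[0.002,0.0003,0],[0,0,0]]

```text
time_s: 17.17
ee_pos: [532.5, -53.7, 17.8]
ee_rot: [-180.0, 1.0, 6.2]
force: [-20.2, -6.0, 17.5]
gripper_width: 40.1
```

```bash
python3 - <<'E'
from workcell import env
import cv2
s=env.state();print(s["torque"],s["force"],s["ee_pos"])
f=env.grab_frame("scene")[:,:,::-1]
cv2.imwrite("pics/s6.png",cv2.resize(f[185:265,235:335],None,fx=7,fy=7,interpolation=cv2.INTER_CUBIC))
E
```

```text
[-1.08697167  3.2411734   0.56466316] [-20.16615969  -6.00134775  17.54101676] [532.48458673 -53.66464894  17.75277736]
```

View pics/s6.png

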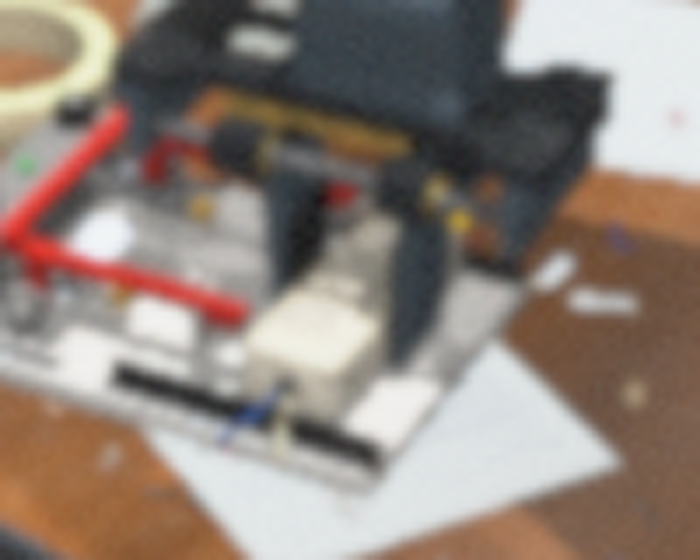

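drive_tool:
  motion:
    - [[-0.004,-0.0004,0],[0,0,0]]
    - [[-0.004,-0.0004,0],[0,0,0]]
    - [[-0.003,-0.0003,0],[0,0,0]]
    - [[0,0,0],[0,0,0]]
    - [[0,0,0],[0,0,0]]
    - [[0,0,0],[0,0,0]]
    - [[0,0,0],[0,0,0]]
    - [[0,0,0],[0,0,0]]
    - [[0,0,0],[0,0,0]]
    - [[0,0,0],[0,0,0]]

```text
time_s: 18.05
ee_pos: [529.6, -53.9, 17.9]
ee_rot: [180.0, -0.0, 6.0]
force: [-0.8, 0.0, -1.1]
gripper_width: 39.8
```

```bash
python3 - <<'E'
from workcell import env
import cv2
s=env.state();print(s["torque"],s["force"],s["ee_pos"])
f=env.grab_frame("scene")[:,:,::-1]
cv2.imwrite("pics/s7.png",f)
cv2.imwrite("pics/s7b.png",cv2.resize(f[200:260,215:325],None,fx=7,fy=7,interpolation=cv2.INTER_LANCZOS4))
f=env.grab_frame("top")[:,:,::-1]
cv2.imwrite("pics/t7.png",cv2.resize(f[140:245,220:320],None,fx=5.7,fy=5.7,interpolation=cv2.INTER_LANCZOS4))
E
```

```text
[ 0.00115593 -0.14063423 -0.00445095] [-0.77642201  0.02470544 -1.06058879] [529.60323585 -53.94246684  17.94478367]
```

View pics/s7b.png

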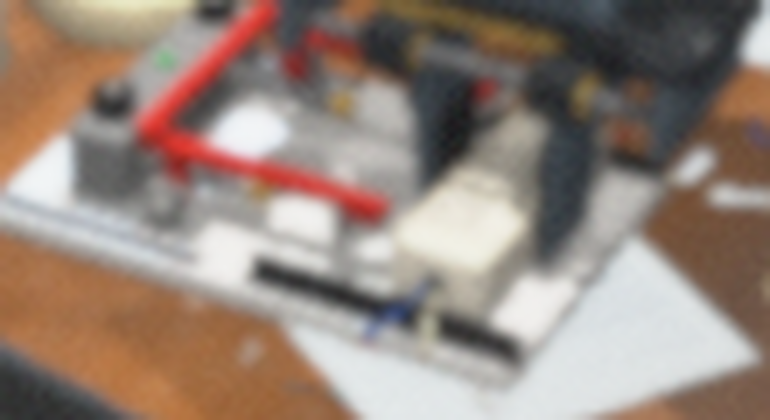

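View pics/t7.png

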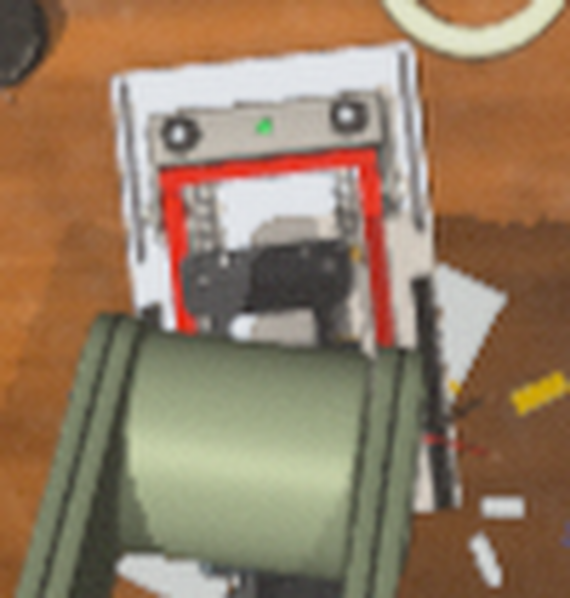

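```bash
cat >> h.py <<'E'
import cv2
def proj(n,P):
    p=env.camera_params(n); f=210/np.tan(np.radians(p["fov_y"]/2)); T=p["pose"]
    c=(np.asarray(P,float)-T[:3,3])@T[:3,:3]
    return np.c_[p["cx"]+f*c[:,0]/c[:,2],p["cy"]+f*c[:,1]/c[:,2]]
def box(img,n,P,crp,col):
    x0,y0,s=crp
    q=proj(n,P); q=((q-[x0,y0]+.5)*s-.5)
    for a,b in [(0,1),(1,2),(2,3),(3,0),(4,5),(5,6),(6,7),(7,4),(0,4),(1,5),(2,6),(3,7)]:
        cv2.line(img,tuple(np.int32(q[a]*16)),tuple(np.int32(q[b]*16)),col,1,cv2.LINE_AA,4)
def bx(x0,x1,y0,y1,z0,z1): return np.array([(x0,y0,z0),(x1,y0,z0),(x1,y1,z0),(x0,y1,z0),(x0,y0,z1),(x1,y0,z1),(x1,y1,z1),(x0,y1,z1)],float)
TH=np.radians(6.0);TJ=np.array([583.2,-49.5])
def J2W(P,th=TH,t=TJ):
    R=np.array([[np.cos(th),-np.sin(th)],[np.sin(th),np.cos(th)]]); P=np.array(P,float); P[:,:2]=P[:,:2]@R.T+t; return P
def W2J(w,th=TH,t=TJ):
    R=np.array([[np.cos(th),-np.sin(th)],[np.sin(th),np.cos(th)]]); return R.T@(np.array(w[:2])-t)
E
python3 - <<'E'
from h import *
f=cv2.imread("pics/s7.png"); crp=(215,200,7)
for dz,name in ((0,'a'),(3.5,'b')):
    im=cv2.resize(f[200:260,215:325],None,fx=7,fy=7,interpolation=cv2.INTER_LANCZOS4)
    c=W2J([529.6,-53.9]); print(c)
    box(im,"scene",J2W(bx(-95,135,-75,75,0+dz,12+dz)),crp,(255,0,255))
    box(im,"scene",J2W(bx(-95,20,62,70,12+dz,21+dz)),crp,(0,255,0))
    box(im,"scene",J2W(bx(c[0]-20,c[0]+20,c[1]-59,c[1]+59,12+dz,38+dz)),crp,(0,0,255))
    box(im,"scene",J2W(bx(91-8,117-8,-56,56,12+dz,46+dz)),crp,(255,255,0))
    box(im,"scene",J2W(bx(5-8,75-8,41,53,24+dz,49+dz)),crp,(0,255,255))
    cv2.imwrite(f"pics/ov_{name}.png",im)
E
```

```text
[-53.76629883   1.22682929]
[-53.76629883   1.22682929]
```

View pics/ov_a.png

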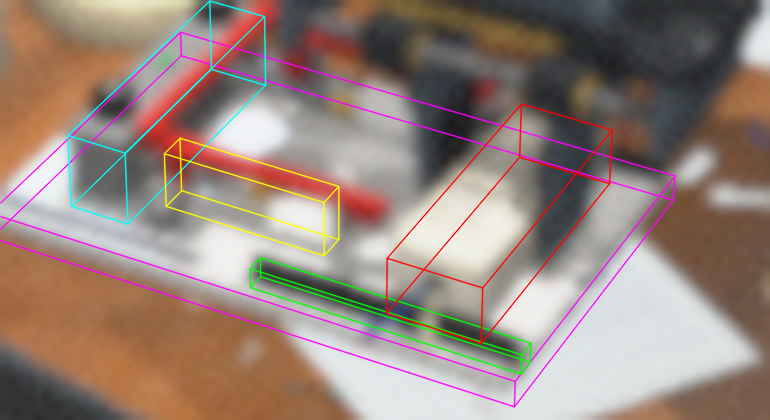

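View pics/ov_b.png

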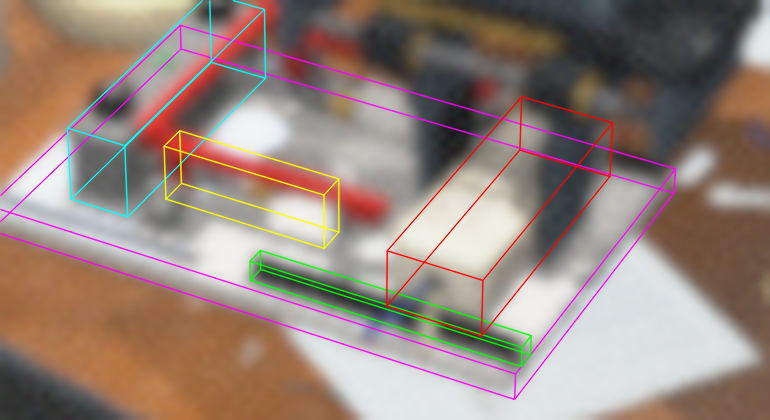

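drive_tool:
  motion:
    - [[0,0,0],[0,0,0]]
    - [[0,0,0],[0,0,0]]
    - [[0,0,0],[0,0,0]]
    - [[0,0,0],[0,0,0]]
    - [[0,0,-0.001],[0,0,0]]
    - [[0,0,-0.001],[0,0,0]]
    - [[0,0,-0.001],[0,0,0]]
    - [[0,0,-0.0005],[0,0,0]]
    - [[0,0,-0.0005],[0,0,0]]
    - [[0,0,0],[0,0,0]]
  claw: 0.55

```text
time_s: 18.98
ee_pos: [529.4, -54.0, 13.8]
ee_rot: [-180.0, 0.0, 6.0]
force: [-1.0, -0.2, -0.9]
gripper_width: 50.2
```

drive_tool:
  motion:
    - [[0,0,-0.0005],[0,0,0]]
    - [[0,0,-0.0005],[0,0,0]]
    - [[0,0,-0.0005],[0,0,0]]
    - [[0,0,-0.0005],[0,0,0]]
    - [[0,0,-0.0005],[0,0,0]]
    - [[0,0,-0.0005],[0,0,0]]
    - [[0,0,0],[0,0,0]]
    - [[0,0,0],[0,0,0]]
    - [[0,0,0],[0,0,0]]
    - [[0,0,0],[0,0,0]]

```text
time_s: 19.82
ee_pos: [529.5, -54.0, 12.3]
ee_rot: [180.0, -0.0, 6.0]
force: [-1.8, 0.8, 10.6]
gripper_width: 50.1
```

The fingertips touch the bed at z≈12.3. The driver is therefore propped about 4 mm up at its centre, because its −y end sits on the right guide (it lies roughly 4–6 mm toward −y). I'll regrip higher, lift, shift along jig +y and lay it down again.

drive_tool:
  motion:
    - [[0,0,0.002],[0,0,0]]
    - [[0,0,0.002],[0,0,0]]
    - [[0,0,0.002],[0,0,0]]
    - [[0,0,0.002],[0,0,0]]
    - [[0,0,0.003],[0,0,0]]
    - [[0,0,0],[0,0,0]]
    - [[0,0,0],[0,0,0]]
    - [[0,0,0],[0,0,0]]
    - [[0,0,0],[0,0,0]]
    - [[0,0,0],[0,0,0]]

```text
time_s: 20.65
ee_pos: [529.3, -54.0, 21.8]
ee_rot: [-180.0, 0.0, 6.0]
force: [0.8, 0.4, 0.7]
gripper_width: 50.3
```

drive_tool:
  motion:
    - [[0,0,0],[0,0,0]]
    - [[0,0,0],[0,0,0]]
    - [[0,0,0],[0,0,0]]
    - [[0,0,0],[0,0,0]]
    - [[0,0,0],[0,0,0]]
    - [[0,0,0.002],[0,0,0]]
    - [[0,0,0.003],[0,0,0]]
    - [[0,0,0.003],[0,0,0]]
    - [[0,0,0.004],[0,0,0]]
    - [[0,0,0.004],[0,0,0]]
  claw: 0.3
  force: 20

```text
time_s: 21.48
ee_pos: [529.5, -54.0, 38.4]
ee_rot: [180.0, -0.0, 6.0]
force: [0.3, -0.1, -2.4]
gripper_width: 39.8
```

drive_tool:
  motion:
    - [[-0.003,0,0],[0,0,0]]
    - [[-0.003,0.001,0],[0,0,0]]
    - [[-0.002,0.001,0],[0,0,0]]
    - [[0,0.001,0],[0,0,0]]
    - [[0,0.001,0],[0,0,0]]
    - [[0,0,0],[0,0,0]]
    - [[0,0,0],[0,0,0]]
    - [[0,0,0],[0,0,0]]
    - [[0,0,0],[0,0,0]]
    - [[0,0,0],[0,0,0]]

```text
time_s: 22.32
ee_pos: [521.5, -50.0, 37.9]
ee_rot: [180.0, -0.0, 6.0]
force: [0.0, -1.1, -2.3]
gripper_width: 40.1
```

```bash
python3 - <<'E'
from h import *
s=env.state();print(s["force"],s["ee_pos"],W2J(s["ee_pos"]))
f=env.grab_frame("scene")[:,:,::-1]
cv2.imwrite("pics/s8.png",f)
cv2.imwrite("pics/s8b.png",cv2.resize(f[190:260,235:325],None,fx=8,fy=8,interpolation=cv2.INTER_LANCZOS4))
E
```

```text
[ 0.03551853 -1.13865625 -2.33688982] [521.53988553 -50.00127179  37.94679633] [-61.37473108   5.94671124]
```

View pics/s8b.png

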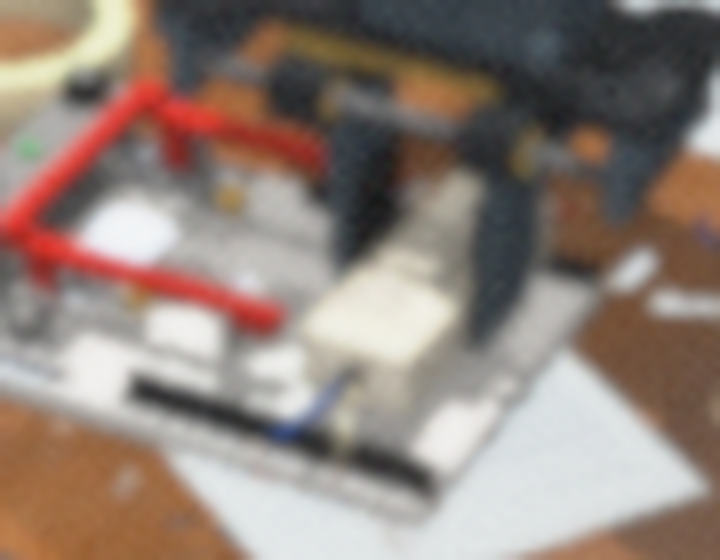

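drive_tool:
  motion:
    - [[0,0,-0.003],[0,0,0]]
    - [[0,0,-0.003],[0,0,0]]
    - [[0,0,-0.003],[0,0,0]]
    - [[0,0,-0.002],[0,0,0]]
    - [[0,0,-0.002],[0,0,0]]
    - [[0,0,-0.001],[0,0,0]]
    - [[0,0,-0.001],[0,0,0]]
    - [[0,0,0],[0,0,0]]
    - [[0,0,0],[0,0,0]]
    - [[0,0,0],[0,0,0]]

```text
time_s: 23.2
ee_pos: [521.6, -50.0, 23.1]
ee_rot: [180.0, -0.0, 6.0]
force: [0.2, 0.4, -1.1]
gripper_width: 39.8
```

drive_tool:
  motion:
    - [[0,0,-0.001],[0,0,0]]
    - [[0,0,-0.001],[0,0,0]]
    - [[0,0,-0.001],[0,0,0]]
    - [[0,0,0],[0,0,0]]
    - [[0,0,0],[0,0,0]]
    - [[0,0,0],[0,0,0]]
    - [[0,0,0],[0,0,0]]
    - [[0,0,0],[0,0,0]]
    - [[0,0,0],[0,0,0]]
    - [[0,0,0],[0,0,0]]

```text
time_s: 24.03
ee_pos: [521.8, -50.0, 22.0]
ee_rot: [180.0, -0.1, 6.0]
force: [-3.8, -0.4, 13.9]
gripper_width: 40.2
```

```bash
python3 - <<'E'
from h import *
s=env.state();print(s["force"],s["torque"],s["ee_pos"],W2J(s["ee_pos"]))
E
```

```text
[-3.82405523 -0.43941484 13.89580589] [0.11909293 0.61462052 0.02637461] [521.76169299 -50.02499167  21.95616692] [-61.15661811   5.8999361 ]
```

```bash
python3 - <<'E'
from h import *
f=env.grab_frame("scene")[:,:,::-1]
cv2.imwrite("pics/s9.png",f)
cv2.imwrite("pics/s9b.png",cv2.resize(f[215:255,260:310],None,fx=14,fy=14,interpolation=cv2.INTER_CUBIC))
g=cv2.imread("pics/s8.png")
cv2.imwrite("pics/s8c.png",cv2.resize(g[215:255,260:310],None,fx=14,fy=14,interpolation=cv2.INTER_CUBIC))
E
```

```text
(no output)
```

View pics/s9b.png

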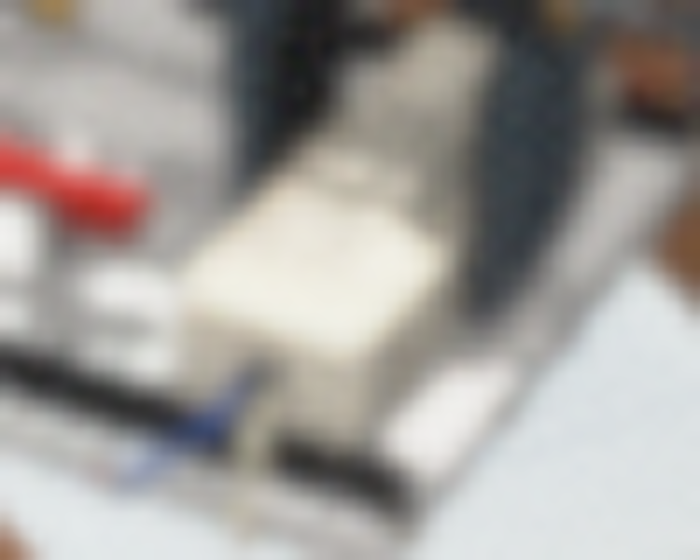

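View pics/s8c.png

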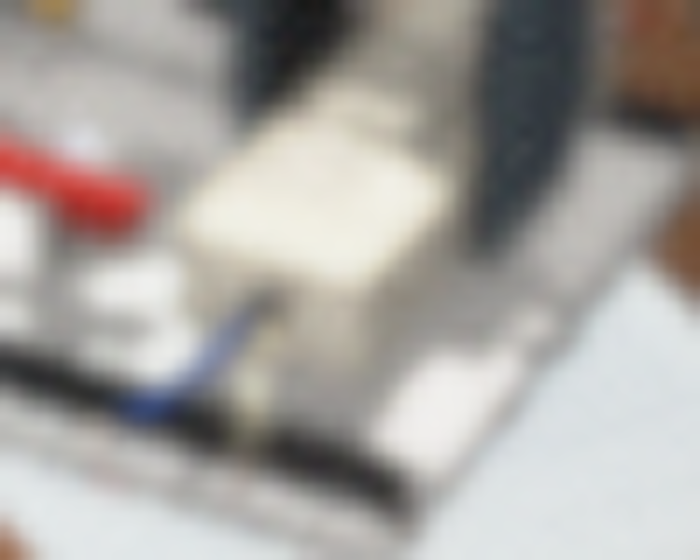

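```bash
python3 - <<'E'
from h import *
np.set_printoptions(precision=1,suppress=True)
def corner(u,v,tcp,dx):
    uv=crop(u,v,260,215,14)
    a=ray("scene",uv,0);b=ray("scene",uv,100)
    la=np.r_[W2J(a),0];lb=np.r_[W2J(b),100]; c=W2J(tcp)
    s=(c[0]+dx-la[0])/(lb[0]-la[0]); p=la+s*(lb-la); p[1]-=0; return p, p[1]-c[1]
t9=[521.8,-50.0,22.0];t8=[521.5,-50,38]
print("s9 topfront",corner(185,300,t9,20),"toprear",corner(375,350,t9,-20),"botrear",corner(372,445,t9,-20))
print("s8 topfront",corner(188,230,t8,20),"toprear",corner(370,280,t8,-20),"botrear",corner(370,368,t8,-20))
print("guide front-end", W2J(ray("scene",crop(405,510,260,215,14),21)),"bed corner",W2J(ray("scene",crop(430,510,260,215,14),12)))
E
```

```text
s9 topfront (array([-41.1,  57.7,  40.3]), np.float64(51.74137403223344)) toprear (array([-81.1,  58.6,  43.1]), np.float64(52.71138737683983)) botrear (array([-81.1,  58.6,  21. ]), np.float64(52.72549158322577))
s8 topfront (array([-41.4,  57.4,  56.4]), np.float64(51.42612898716934)) toprear (array([-81.4,  62.5,  61.7]), np.float64(56.50681963174516)) botrear (array([-81.4,  61.3,  40.8]), np.float64(55.31136495370637))
guide front-end [-95.1  73.6] bed corner [-94.5  60.9]
```

drive_tool:
  motion:
    - [[0,0,0.0005],[0,0,0]]
    - [[0,0,0.0005],[0,0,0]]
    - [[0,0,0.0005],[0,0,0]]
    - [[0,0,0],[0,0,0]]
    - [[0,0,0],[0,0,0]]
    - [[0,0,0],[0,0,0]]
    - [[0,0,0],[0,0,0]]
    - [[0,0,0],[0,0,0]]
    - [[0,0,0],[0,0,0]]
    - [[0,0,0],[0,0,0]]
  claw: 0.7

```text
time_s: 24.92
ee_pos: [521.5, -50.0, 21.4]
ee_rot: [180.0, -0.0, 6.0]
force: [0.2, 0.8, 0.6]
gripper_width: 63.7
```

```bash
python3 - <<'E'
from h import *
s=env.state();print(s["force"],s["torque"],s["ee_pos"],W2J(s["ee_pos"]))
f=env.grab_frame("scene")[:,:,::-1]
cv2.imwrite("pics/s10.png",f)
cv2.imwrite("pics/s10b.png",cv2.resize(f[215:255,260:310],None,fx=14,fy=14,interpolation=cv2.INTER_CUBIC))
E
```

```text
[0.179523   0.80106998 0.61721179] [-0.07925968 -0.1137775  -0.071274  ] [521.47514048 -49.99056802  21.44067123] [-61.4380026    5.96412407]
```

View pics/s10b.png

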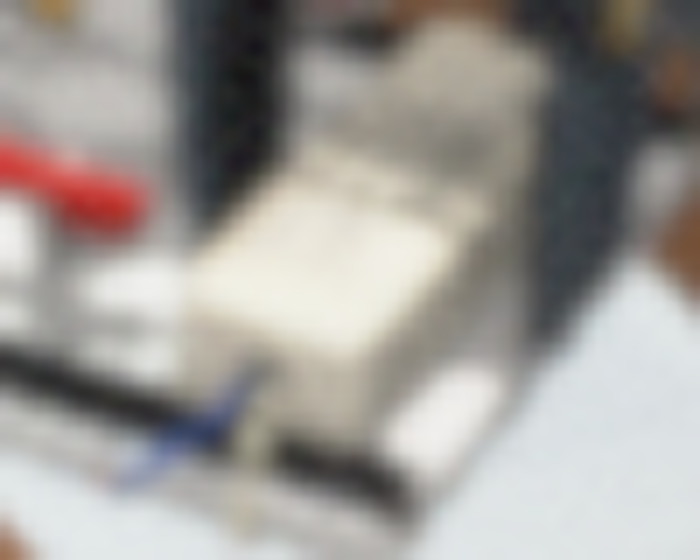

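```bash
python3 - <<'E'
from h import *
f=cv2.imread("pics/s10.png")
im=cv2.resize(f[205:255,255:315],None,fx=12,fy=12,interpolation=cv2.INTER_CUBIC)
cv2.imwrite("pics/s10c.png",im)
crp=(255,205,12)
c=W2J([521.6,-50]); yc=-1
for far,near,col in ((0,0,(0,0,255)),(9,0,(0,255,0)),(4,4,(255,0,0))):
    B=bx(c[0]-20,c[0]+20,yc-59,yc+59,12,38)
    B[:,2]+=np.where(B[:,1]<yc,far,near)
    k=im.copy(); box(k,"scene",J2W(B),crp,col); cv2.imwrite(f"pics/s10_{far}_{near}.png",k)
ims=[cv2.imread(f"pics/s10_{a}.png")[0:560,60:] for a in("0_0","9_0")]
cv2.imwrite("pics/s10d.png",cv2.resize(np.hstack(ims),(800,int(800*560/1320)),interpolation=cv2.INTER_AREA))
E
```

```text
(no output)
```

View pics/s10_0_0.png

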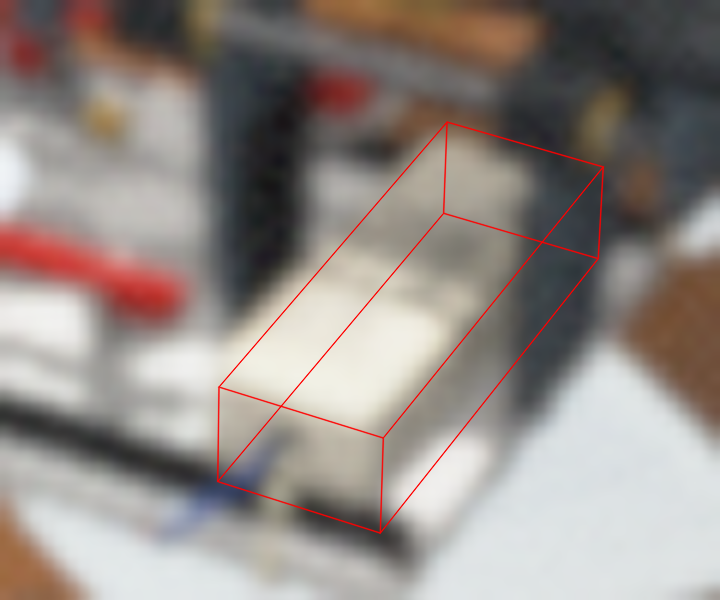

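View pics/s10_9_0.png

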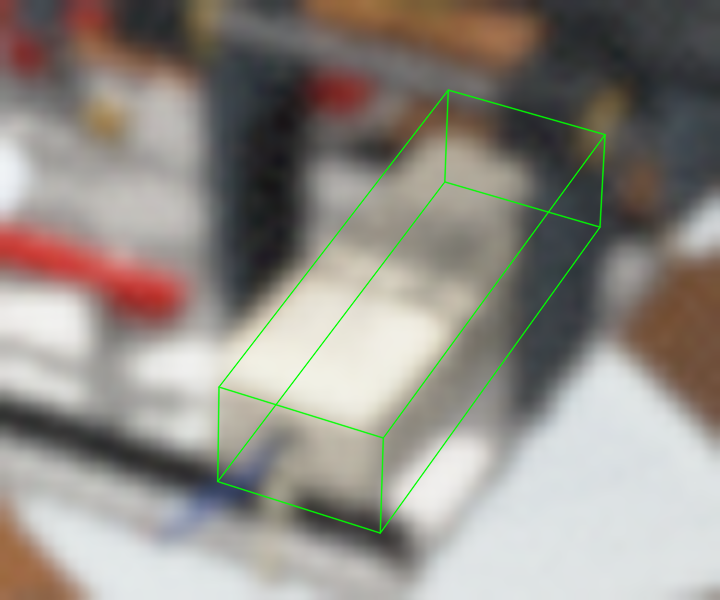

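View pics/s10_4_4.png

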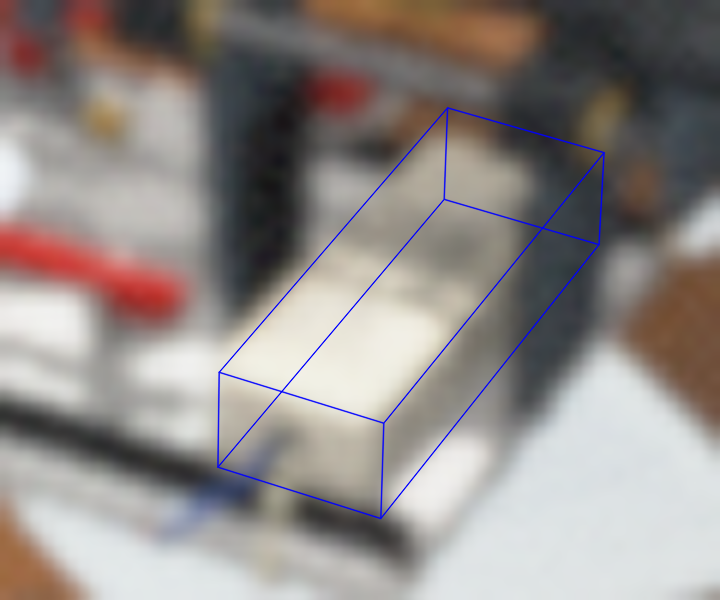

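```bash
python3 - <<'E'
from h import *
np.set_printoptions(precision=1,suppress=True)
for z in (38,42,47):
    print(z,W2J(ray("scene",crop(225,350,255,205,12),z)),W2J(ray("scene",crop(375,420,255,205,12),z)),"far",W2J(ray("scene",crop(440,125,255,205,12),z)))
f=env.grab_frame("top")[:,:,::-1]
cv2.imwrite("pics/t10.png",cv2.resize(f[180:240,235:310],None,fx=9,fy=9,interpolation=cv2.INTER_CUBIC))
E
```

```text
38 [-36.4  45.2] [-77.1  53.1] far [-40.6 -58. ]
42 [-38.9  50.1] [-79.3  58. ] far [-43.  -52.5]
47 [-41.9  56.3] [-82.1  64.1] far [-46.  -45.7]
```

View pics/t10.png

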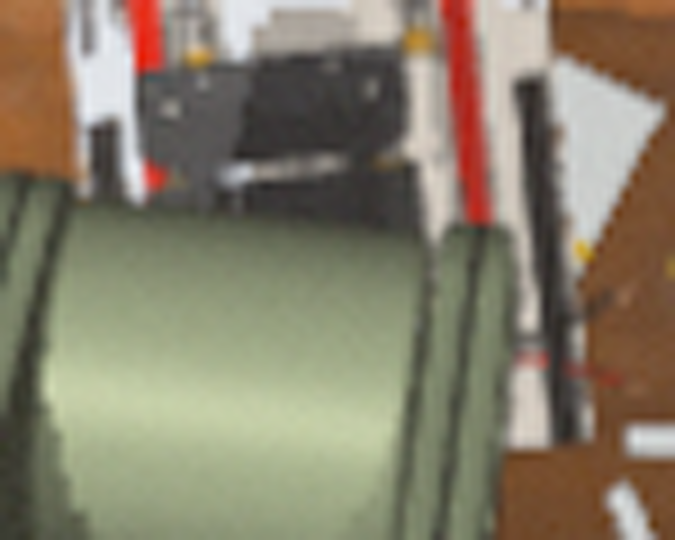

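View pics/s10c.png

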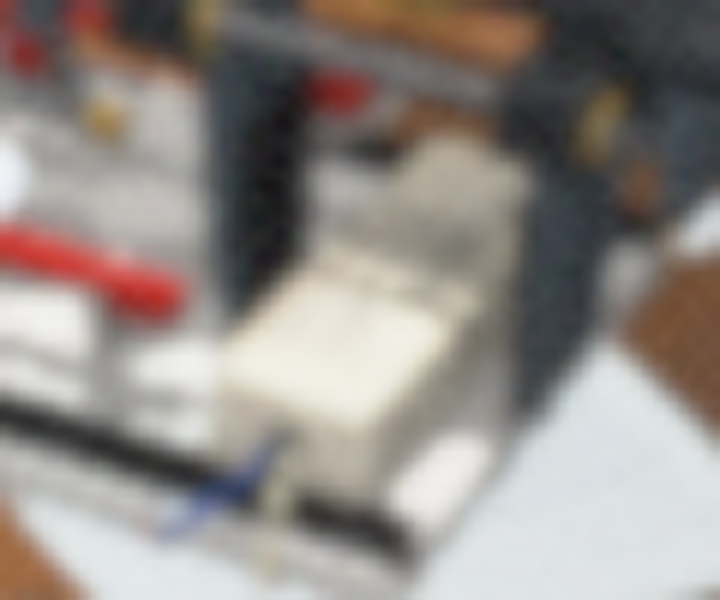

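```bash
python3 - <<'E'
from h import *
np.set_printoptions(precision=1,suppress=True)
q=lambda u,v,z:W2J(ray("top",crop(u,v,235,180,9),z))
for z in (25,38): print(z,q(512,330,z),q(508,380,z),q(500,430,z))
print("guide inner",q(536,300,21),q(557,430,21),"left guide end",q(90,125,21),q(118,125,21))
E
```

```text
25 [-57.7 -52.2] [-72.9 -49.3] [-87.9 -45.2]
38 [-57.7 -52.3] [-72.6 -49.4] [-87.5 -45.4]
guide inner [-49.4 -60.5] [-89.9 -62.7] left guide end [19.3 70.9] [18.3 62.3]
```

The top view settles it. There is a wide gap on the right, so the driver is about 7–8 mm too far toward +y and its left end sits on the left guide. I'll shift it 8 mm toward −y.

drive_tool:
  motion:
    - [[0,0,0],[0,0,0]]
    - [[0,0,0],[0,0,0]]
    - [[0,0,0],[0,0,0]]
    - [[0,0,0],[0,0,0]]
    - [[0,0,0],[0,0,0]]
    - [[0,0,0],[0,0,0]]
    - [[0,0,0.002],[0,0,0]]
    - [[0,0,0.003],[0,0,0]]
    - [[0,0,0.004],[0,0,0]]
    - [[0,0,0.003],[0,0,0]]
  claw: 0.3
  force: 12

```text
time_s: 25.85
ee_pos: [521.5, -50.0, 33.9]
ee_rot: [180.0, -0.0, 6.0]
force: [-0.1, 0.4, -0.9]
gripper_width: 39.6
```

drive_tool:
  motion:
    - [[0,0,0],[0,0,0]]
    - [[0.0002,-0.002,0],[0,0,0]]
    - [[0.0002,-0.002,0],[0,0,0]]
    - [[0.0002,-0.002,0],[0,0,0]]
    - [[0.0002,-0.0024,0],[0,0,0]]
    - [[0,0,-0.003],[0,0,0]]
    - [[0,0,-0.003],[0,0,0]]
    - [[0,0,-0.003],[0,0,0]]
    - [[0,0,-0.002],[0,0,0]]
    - [[0,0,0],[0,0,0]]

```text
time_s: 26.68
ee_pos: [521.7, -58.2, 21.8]
ee_rot: [-180.0, 0.1, 6.0]
force: [-0.2, -0.1, -2.1]
gripper_width: 39.8
```

drive_tool:
  motion:
    - [[0,0,-0.001],[0,0,0]]
    - [[0,0,-0.001],[0,0,0]]
    - [[0,0,-0.001],[0,0,0]]
    - [[0,0,0],[0,0,0]]
    - [[0,0,0],[0,0,0]]
    - [[0,0,0],[0,0,0]]
    - [[0,0,0],[0,0,0]]
    - [[0,0,0],[0,0,0]]
    - [[0,0,0],[0,0,0]]
    - [[0,0,0],[0,0,0]]

```text
time_s: 27.52
ee_pos: [522.5, -58.4, 19.6]
ee_rot: [180.0, -0.0, 6.0]
force: [0.2, 1.3, 1.5]
gripper_width: 39.9
```

```bash
python3 - <<'E'
from h import *
s=env.state();print(s["force"],s["torque"],s["ee_pos"],W2J(s["ee_pos"]))
E
```

```text
[0.22896008 1.34752373 1.52831382] [ 0.10456568 -0.14574735  0.00188796] [522.50997688 -58.35264559  19.63934614] [-61.28291027  -2.46031502]
```

drive_tool:
  motion:
    - [[0,0,-0.001],[0,0,0]]
    - [[0,0,-0.0005],[0,0,0]]
    - [[0,0,-0.0005],[0,0,0]]
    - [[0,0,0],[0,0,0]]
    - [[0,0,0],[0,0,0]]
    - [[0,0,0],[0,0,0]]
    - [[0,0,0],[0,0,0]]
    - [[0,0,0],[0,0,0]]
    - [[0,0,0],[0,0,0]]
    - [[0,0,0],[0,0,0]]

```text
time_s: 28.35
ee_pos: [522.3, -58.5, 17.4]
ee_rot: [180.0, -0.0, 6.0]
force: [0.8, -0.0, -0.7]
gripper_width: 40.0
```

drive_tool:
  motion:
    - [[0,0,0],[0,0,0]]
    - [[0,0,0],[0,0,0]]
    - [[0,0,0],[0,0,0]]
    - [[0,0,0],[0,0,0]]
    - [[0,0,0],[0,0,0]]
    - [[0,0,0],[0,0,0]]
    - [[0,0,0],[0,0,0]]
    - [[0,0,0],[0,0,0]]
    - [[0,0,0],[0,0,0]]
    - [[0,0,0],[0,0,0]]
  claw: 0.7

```text
time_s: 29.18
ee_pos: [522.3, -58.4, 17.5]
ee_rot: [180.0, -0.0, 6.0]
force: [-0.7, 0.2, 0.5]
gripper_width: 63.6
```

```bash
python3 - <<'E'
from h import *
s=env.state();print(s["force"],s["torque"],s["ee_pos"],W2J(s["ee_pos"]))
f=env.grab_frame("scene")[:,:,::-1]
cv2.imwrite("pics/s11.png",f)
im=cv2.resize(f[205:255,255:315],None,fx=12,fy=12,interpolation=cv2.INTER_CUBIC)
crp=(255,205,12); c=W2J(s["ee_pos"])
box(im,"scene",J2W(bx(c[0]-20,c[0]+20,-59,59,12,38)),crp,(0,0,255))
cv2.imwrite("pics/s11b.png",im)
E
```

```text
[-0.67141023  0.21383959  0.49024891] [-0.00523167 -0.12044552 -0.0626063 ] [522.25935673 -58.36709298  17.47637884] [-61.53366766  -2.44848633]
```

View pics/s11b.png

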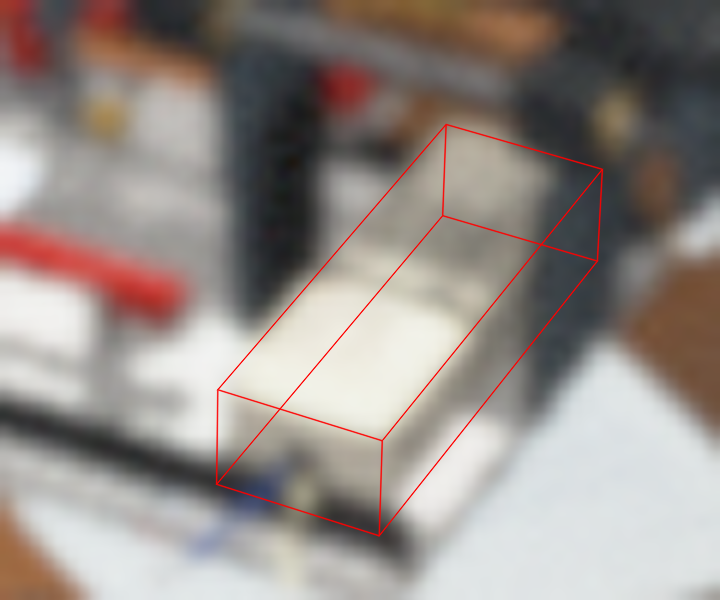

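drive_tool:
  motion:
    - [[0,0,0],[0,0,0]]
    - [[0,0,0],[0,0,0]]
    - [[0,0,0],[0,0,0]]
    - [[0,0,0],[0,0,0]]
    - [[0,0,0],[0,0,0]]
    - [[0,0,0],[0,0,0]]
    - [[0,0,0],[0,0,0]]
    - [[0,0,0],[0,0,0]]
    - [[0.001,0.0001,0],[0,0,0]]
    - [[0.001,0.0001,0],[0,0,0]]
  claw: 0.3
  force: 20

```text
time_s: 30.07
ee_pos: [523.8, -58.2, 17.5]
ee_rot: [-180.0, 0.1, 6.0]
force: [-1.1, 0.4, 1.0]
gripper_width: 39.7
```

drive_tool:
  motion:
    - [[0.002,0.0002,0],[0,0,0]]
    - [[0.002,0.0002,0],[0,0,0]]
    - [[0.002,0.0002,0],[0,0,0]]
    - [[0.001,0.0001,0],[0,0,0]]
    - [[0.001,0.0001,0],[0,0,0]]
    - [[0.001,0.0001,0],[0,0,0]]
    - [[0.001,0.0001,0],[0,0,0]]
    - [[0.001,0.0001,0],[0,0,0]]
    - [[0.001,0.0001,0],[0,0,0]]
    - [[0,0,0],[0,0,0]]

```text
time_s: 30.9
ee_pos: [536.6, -56.9, 17.5]
ee_rot: [180.0, -0.0, 6.0]
force: [-2.1, -1.0, 0.9]
gripper_width: 40.0
```

drive_tool:
  motion:
    - [[0.001,0.0001,0],[0,0,0]]
    - [[0.001,0.0001,0],[0,0,0]]
    - [[0.001,0.0001,0],[0,0,0]]
    - [[0.001,0.0001,0],[0,0,0]]
    - [[0.001,0.0001,0],[0,0,0]]
    - [[0.001,0.0001,0],[0,0,0]]
    - [[0.001,0.0001,0],[0,0,0]]
    - [[0.001,0.0001,0],[0,0,0]]
    - [[0.001,0.0001,0],[0,0,0]]
    - [[0.001,0.0002,0],[0,0,0]]

```text
time_s: 31.73
ee_pos: [546.3, -55.9, 17.5]
ee_rot: [180.0, -0.0, 6.0]
force: [-2.4, 0.1, 1.6]
gripper_width: 40.0
```

drive_tool:
  motion:
    - [[0.001,0.0001,0],[0,0,0]]
    - [[0.0015,0.0002,0],[0,0,0]]
    - [[0.0015,0.0001,0],[0,0,0]]
    - [[0.0015,0.0002,0],[0,0,0]]
    - [[0.0015,0.0001,0],[0,0,0]]
    - [[0.0015,0.0002,0],[0,0,0]]
    - [[0.0015,0.0001,0],[0,0,0]]
    - [[0.0015,0.0002,0],[0,0,0]]
    - [[0.0015,0.0001,0],[0,0,0]]
    - [[0.0015,0.0002,0],[0,0,0]]

```text
time_s: 32.57
ee_pos: [561.0, -54.4, 17.5]
ee_rot: [180.0, -0.0, 6.0]
force: [-1.9, -0.5, 2.6]
gripper_width: 40.0
```

```bash
python3 - <<'E'
from h import *
s=env.state();print(s["force"],s["torque"],s["ee_pos"],W2J(s["ee_pos"]))
f=env.grab_frame("scene")[:,:,::-1]
cv2.imwrite("pics/s12.png",cv2.resize(f[190:260,235:325],None,fx=8,fy=8,interpolation=cv2.INTER_CUBIC))
E
```

```text
[-1.92290672 -0.46708518  2.64793547] [-0.02504669  0.28985794 -0.01576014] [560.99363728 -54.36581895  17.48233449] [-22.59333052  -2.51796651]
```

View pics/s12.png

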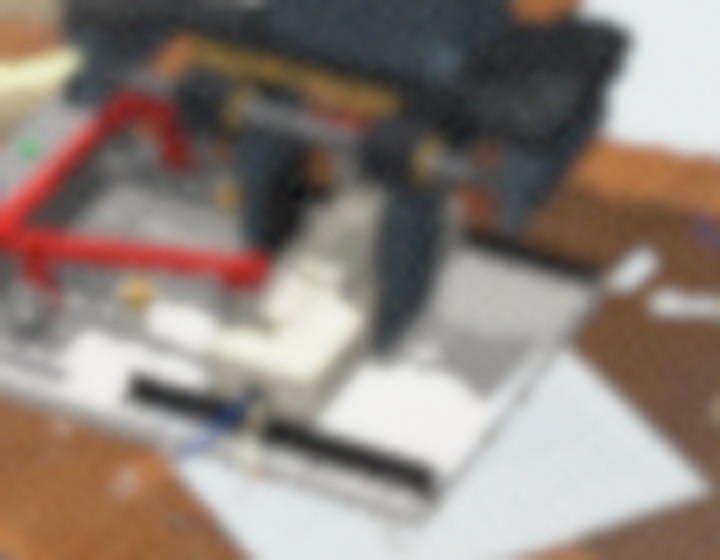

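drive_tool:
  motion:
    - [[0.002,0.0002,0],[0,0,0]]
    - [[0.002,0.0002,0],[0,0,0]]
    - [[0.002,0.0002,0],[0,0,0]]
    - [[0.002,0.0002,0],[0,0,0]]
    - [[0.002,0.0002,0],[0,0,0]]
    - [[0.002,0.0002,0],[0,0,0]]
    - [[0.002,0.0002,0],[0,0,0]]
    - [[0.002,0.0002,0],[0,0,0]]
    - [[0.002,0.0002,0],[0,0,0]]
    - [[0.002,0.0003,0],[0,0,0]]

```text
time_s: 33.45
ee_pos: [581.0, -52.3, 17.5]
ee_rot: [180.0, -0.0, 6.0]
force: [-2.3, -0.8, 3.0]
gripper_width: 39.7
```

drive_tool:
  motion:
    - [[0.001,0.0001,0],[0,0,0]]
    - [[0.001,0.0001,0],[0,0,0]]
    - [[0.001,0.0001,0],[0,0,0]]
    - [[0.001,0.0001,0],[0,0,0]]
    - [[0.001,0.0001,0],[0,0,0]]
    - [[0.001,0.0001,0],[0,0,0]]
    - [[0.001,0.0001,0],[0,0,0]]
    - [[0.001,0.0001,0],[0,0,0]]
    - [[0,0,0],[0,0,0]]
    - [[0,0,0],[0,0,0]]

```text
time_s: 34.28
ee_pos: [589.1, -51.5, 17.5]
ee_rot: [180.0, -0.0, 6.0]
force: [-1.4, 0.2, 3.3]
gripper_width: 40.0
```

```bash
python3 - <<'E'
from h import *
s=env.state();print(s["force"],s["torque"],s["ee_pos"],W2J(s["ee_pos"]))
E
```

```text
[-1.35965804  0.22755868  3.34866105] [0.02739636 0.16684393 0.02511258] [589.12235621 -51.45872741  17.49984622] [ 5.68517015 -2.56705209]
```

drive_tool:
  motion:
    - [[0.001,0.0001,0],[0,0,0]]
    - [[0.001,0.0001,0],[0,0,0]]
    - [[0.001,0.0001,0],[0,0,0]]
    - [[0.001,0.0001,0],[0,0,0]]
    - [[0.001,0.0001,0],[0,0,0]]
    - [[0,0,0],[0,0,0]]
    - [[0,0,0],[0,0,0]]
    - [[0,0,0],[0,0,0]]
    - [[0,0,0],[0,0,0]]
    - [[0,0,0],[0,0,0]]

```text
time_s: 35.12
ee_pos: [594.1, -51.0, 17.5]
ee_rot: [180.0, -0.0, 6.0]
force: [-0.2, -0.6, 1.6]
gripper_width: 39.9
```

drive_tool:
  motion:
    - [[0.001,0.0001,0],[0,0,0]]
    - [[0.001,0.0001,0],[0,0,0]]
    - [[0.001,0.0001,0],[0,0,0]]
    - [[0.001,0.0001,0],[0,0,0]]
    - [[0,0,0],[0,0,0]]
    - [[0,0,0],[0,0,0]]
    - [[0,0,0],[0,0,0]]
    - [[0,0,0],[0,0,0]]
    - [[0,0,0],[0,0,0]]
    - [[0,0,0],[0,0,0]]

```text
time_s: 35.95
ee_pos: [595.6, -50.7, 17.6]
ee_rot: [-180.0, 0.3, 6.0]
force: [-6.8, -0.6, 6.3]
gripper_width: 40.2
```

drive_tool:
  motion:
    - [[0.0005,0,0.0001],[0,0,0]]
    - [[0.0005,0.0001,0.0001],[0,0,0]]
    - [[0.0005,0,0.0001],[0,0,0]]
    - [[0.0005,0.0001,0.0001],[0,0,0]]
    - [[0.0005,0,0.0001],[0,0,0]]
    - [[0.0005,0.0001,0],[0,0,0]]
    - [[0,0,0],[0,0,0]]
    - [[0,0,0],[0,0,0]]
    - [[0,0,0],[0,0,0]]
    - [[0,0,0],[0,0,0]]

```text
time_s: 36.78
ee_pos: [597.3, -50.5, 17.6]
ee_rot: [-180.0, 0.4, 6.0]
force: [-8.5, -1.8, 7.0]
gripper_width: 40.0
```

drive_tool:
  motion:
    - [[0.0005,0,0.0001],[0,0,0]]
    - [[0.0005,0.0001,0.0001],[0,0,0]]
    - [[0.0005,0,0.0001],[0,0,0]]
    - [[0.0005,0.0001,0.0001],[0,0,0]]
    - [[0.0005,0,0.0001],[0,0,0]]
    - [[0.0005,0.0001,0.0001],[0,0,0]]
    - [[0,0,0],[0,0,0]]
    - [[0,0,0],[0,0,0]]
    - [[0,0,0],[0,0,0]]
    - [[0,0,0],[0,0,0]]

```text
time_s: 37.62
ee_pos: [599.3, -50.3, 17.7]
ee_rot: [-179.9, 0.6, 6.0]
force: [-9.5, -2.2, 5.8]
gripper_width: 39.8
```

```bash
python3 - <<'E'
from h import *
s=env.state();print(s["force"],s["torque"],s["ee_pos"],W2J(s["ee_pos"]))
f=env.grab_frame("scene")[:,:,::-1]
cv2.imwrite("pics/s13.png",cv2.resize(f[190:260,235:325],None,fx=8,fy=8,interpolation=cv2.INTER_CUBIC))
E
```

```text
[-9.49209961 -2.16850918  5.83011214] [-0.46147841  1.48259725 -0.24748628] [599.29562258 -50.3070076   17.66088239] [15.92309381 -2.48503742]
```

View pics/s13.png

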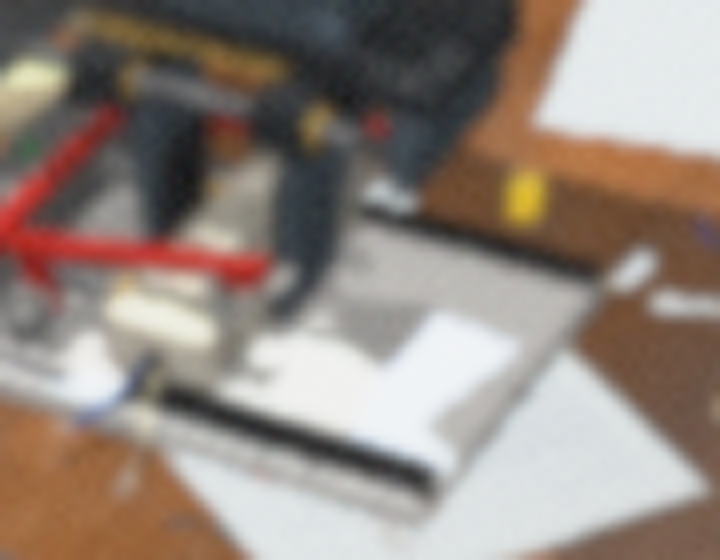

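drive_tool:
  motion:
    - [[0.0005,0.0001,0.0001],[0,0,0]]
    - [[0.0005,0,0.0001],[0,0,0]]
    - [[0.0005,0.0001,0.0001],[0,0,0]]
    - [[0.0005,0,0.0001],[0,0,0]]
    - [[0.0005,0.0001,0.0001],[0,0,0]]
    - [[0,0,0],[0,0,0]]
    - [[0,0,0],[0,0,0]]
    - [[0,0,0],[0,0,0]]
    - [[0,0,0],[0,0,0]]
    - [[0,0,0],[0,0,0]]

```text
time_s: 38.5
ee_pos: [600.9, -50.1, 17.7]
ee_rot: [-179.9, 0.7, 6.0]
force: [-10.1, -3.1, 4.8]
gripper_width: 39.6
```

```bash
cat > look.py <<'E'
from h import *
import sys
s=env.state();print(s["time_s"],s["force"],s["torque"],s["ee_pos"],W2J(s["ee_pos"]))
f=env.grab_frame("scene")[:,:,::-1]
cv2.imwrite("pics/%s_full.png"%sys.argv[1],f)
cv2.imwrite("pics/%s.png"%sys.argv[1],cv2.resize(f[190:260,225:315],None,fx=8,fy=8,interpolation=cv2.INTER_CUBIC))
E
python3 look.py s14
```

```text
38.5 [-10.10336051  -3.05376136   4.75184984] [-0.49598161  1.70240078 -0.24340287] [600.91894827 -50.11646688  17.66555587] [17.55744368 -2.46522424]
```

View pics/s14.png

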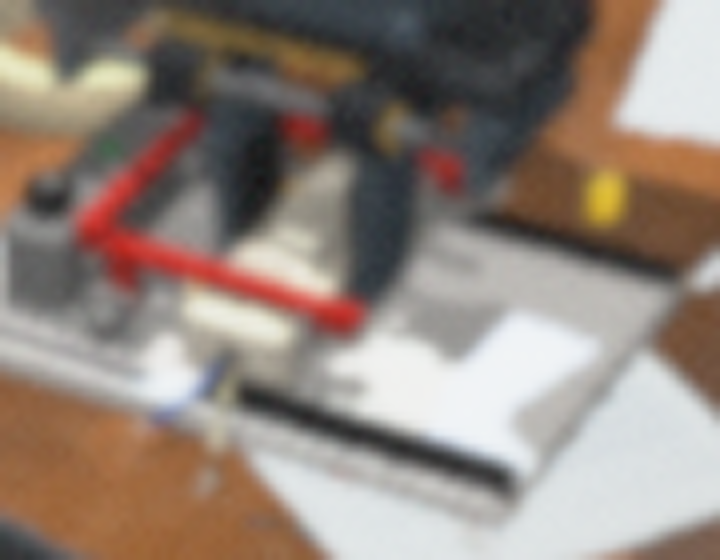

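The catch has dropped: its tip is back at its resting position in the picture. I'll relax the push so the hooks take the load, then open the fingers.

drive_tool:
  motion:
    - [[-0.001,-0.0001,-0.0002],[0,0,0]]
    - [[-0.001,-0.0001,-0.0002],[0,0,0]]
    - [[-0.001,-0.0001,-0.0003],[0,0,0]]
    - [[-0.001,-0.0001,-0.0003],[0,0,0]]
    - [[-0.001,-0.0001,-0.0003],[0,0,0]]
    - [[-0.001,-0.0001,0],[0,0,0]]
    - [[0,0,0],[0,0,0]]
    - [[0,0,0],[0,0,0]]
    - [[0,0,0],[0,0,0]]
    - [[0,0,0],[0,0,0]]

```text
time_s: 39.38
ee_pos: [599.3, -50.3, 17.5]
ee_rot: [-180.0, 0.1, 6.0]
force: [-5.8, -0.5, 3.9]
gripper_width: 40.2
```

```bash
python3 look.py s15
```

```text
39.3833 [-5.76643917 -0.46814556  3.85466466] [-0.18242285  0.85185577 -0.38902831] [599.28940825 -50.33884013  17.50877697] [15.91358612 -2.51604599]
```

View pics/s15.png

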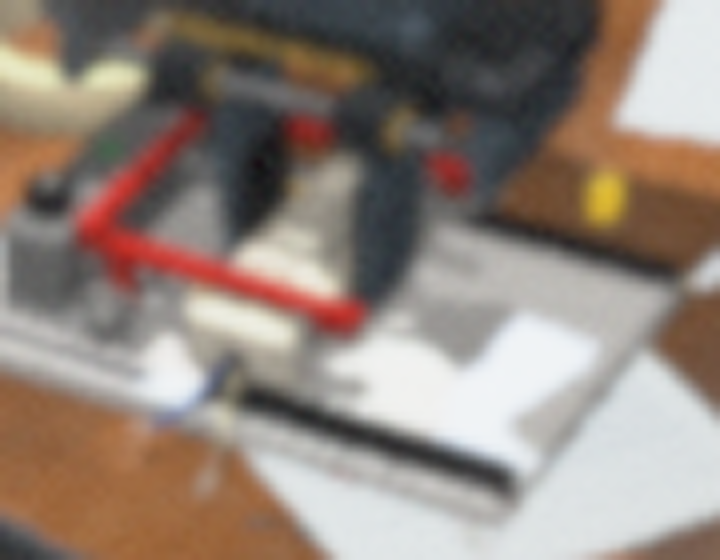

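drive_tool:
  motion:
    - [[0,0,0],[0,0,0]]
    - [[0,0,0],[0,0,0]]
    - [[0,0,0],[0,0,0]]
    - [[0,0,0],[0,0,0]]
    - [[0,0,0],[0,0,0]]
    - [[0,0,0],[0,0,0]]
    - [[0,0,0],[0,0,0]]
    - [[0,0,0],[0,0,0]]
    - [[0,0,0],[0,0,0]]
    - [[0,0,0],[0,0,0]]
  claw: 0.8

```text
time_s: 40.27
ee_pos: [600.3, -50.3, 17.8]
ee_rot: [180.0, -0.0, 6.0]
force: [0.4, 0.5, -0.2]
gripper_width: 72.9
```

```bash
python3 look.py s16
```

```text
40.2667 [ 0.39762891  0.53588451 -0.18141136] [ 0.01229922 -0.09018844  0.00761916] [600.31162993 -50.25003608  17.79207937] [16.93949051 -2.53457968]
```

View pics/s16.png

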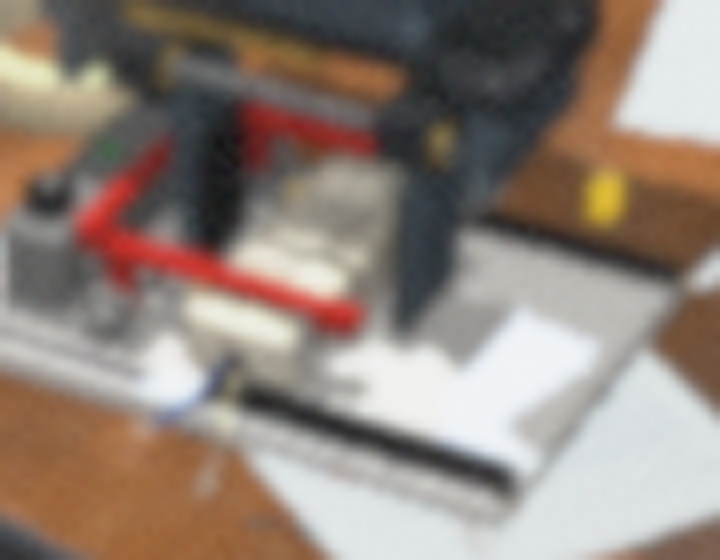

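Released, and the catch is still down with both hooks behind the driver. Lifting straight up next.

drive_tool:
  motion:
    - [[0,0,0.004],[0,0,0]]
    - [[0,0,0.008],[0,0,0]]
    - [[0,0,0.01],[0,0,0]]
    - [[0,0,0.015],[0,0,0]]
    - [[0,0,0.015],[0,0,0]]
    - [[0,0,0.02],[0,0,0]]
    - [[0,0,0.02],[0,0,0]]
    - [[0,0,0.02],[0,0,0]]
    - [[0,0,0.02],[0,0,0]]
    - [[0,0,0.02],[0,0,0]]

```text
time_s: 41.15
ee_pos: [600.3, -50.3, 172.2]
ee_rot: [180.0, -0.1, 6.0]
force: [-0.2, 0.6, 0.2]
gripper_width: 72.9
```

drive_tool:
  motion:
    - [[-0.02,-0.01,0.01],[0,0,0]]
    - [[-0.03,-0.02,0.01],[0,0,0]]
    - [[-0.03,-0.02,0.01],[0,0,0]]
    - [[-0.03,-0.02,0.01],[0,0,0]]
    - [[-0.03,-0.02,0],[0,0,0]]
    - [[-0.03,-0.02,0],[0,0,0]]
    - [[-0.02,-0.02,0],[0,0,0]]
    - [[-0.01,-0.01,0],[0,0,0]]
    - [[0,0,0],[0,0,0]]
    - [[0,0,0],[0,0,0]]

```text
time_s: 41.98
ee_pos: [400.3, -190.6, 210.9]
ee_rot: [180.0, -0.1, 5.9]
force: [0.6, -0.4, -0.4]
gripper_width: 73.0
```

```bash
python3 look.py s17; python3 - <<'E'
from h import *
f=env.grab_frame("top")[:,:,::-1]
cv2.imwrite("pics/t17.png",cv2.resize(f[140:245,220:320],None,fx=5.7,fy=5.7,interpolation=cv2.INTER_CUBIC))
cv2.imwrite("pics/t17f.png",f)
E
```

```text
41.9833 [ 0.63665017 -0.38622607 -0.37413905] [-0.0234595  -0.08434698 -0.0222415 ] [ 400.3413278  -190.55715999  210.88642173] [-196.60144143 -121.17049811]
```

View pics/s17.png

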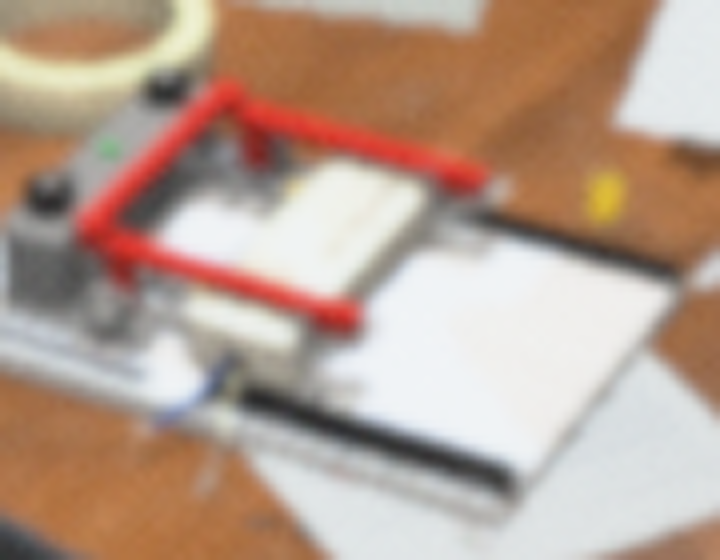

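View pics/t17.png

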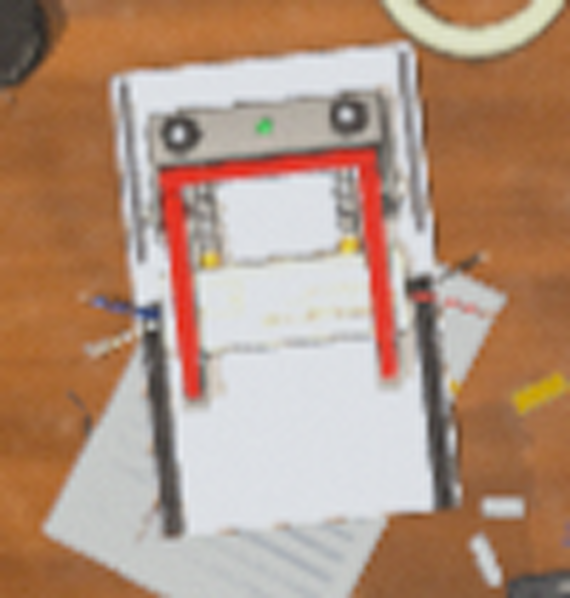

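```bash
python3 - <<'E'
from h import *
q=lambda u,v,z:W2J(ray("top",crop(u,v,220,140,5.7),z))
print(q(406,300,38),q(205,352,38),q(372,333,38))
print(env.state()["time_s"],env.job_done())
E
```

```text
[  7.76910339 -57.5976849 ] [-6.64015275 41.17080504] [ -6.22323586 -39.67856516]
the job is handed in; nothing more can be done
42.0833 None
```

The driver is in the jig and held by the catch alone. I handed the job in at 42.1 s, and no verdict was reported. One early push may have broken the 18 N limit (see below).

**Placing:** I misjudged where I had gripped along the driver's length, so its left end landed on the left guide on the first try. I lifted it, but my first correction went the wrong way. The second, 8 mm toward −y, let it lie flat between the guides.

**Inserting:** I pushed it in under the catch at about 2 N. It met the contact pins at tool x ≈ 595 mm, which puts the head about 8 mm forward of nominal. I then pushed in small steps until the catch dropped, at about 10 N on the wrist. I eased off, opened the fingers about 16 mm on each side and lifted away.

**Last checks:**
- **Catch:** both red arms are back at their resting positions, with the hooks behind the driver.
- **Driver:** its rear face is at about x = −6.4 mm in the jig's frame, within 0.5° of square. Its right end is at y ≈ −57.6 mm, so it is centred to about 1–2 mm.
- **Robot:** it is clear of everything, and I never moved it near the pliers or side cutter.

**What went wrong or disagreed:**
- **Over-hard push:** I started pushing while the driver was still propped on the guide. It was blocked near the hooks' tips, and the wrist read about 20 N before I backed off. Some of that may have been friction on the bed and guide. I couldn't measure the force on the catch itself, so I can't rule out that it passed 18 N.
- **Scene camera:** it disagreed with the top view by several millimetres at first, which caused the wrong correction.

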